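# Open the slotted fastener and hold the cover panel on its housing

## Task

First turn the red quarter-turn fastener on the grey housing until the slot in its steel disc faces straight out of the housing's open front. Then take the blue cover panel off its sloping stand by the orange stem, stand it upright on its lower edge in the channel along the housing's front, with its steel tongue in the fastener's slot, and press it against the frame so that the rubber seal is squeezed flat. Finish while still holding it pressed there with the gripper; leave the other loose things on the bench where they are.

Things in the scene. Friction and masses are not known exactly. Their poses are not given: they have to be found in the camera images.
- housing: fixed grey housing, 120 mm deep (x), 190 wide (y), roof 85 mm above the bench; origin on the bench. Own -x points out of its open front to the robot; frame face at own x = -50 mm. Before it a channel: floor 12 mm up; front lip slopes outward, its top about 28 mm up. From face to lip 15 mm of room at the floor, 30 at the mouth
- seat (a point): fixed on the housing, axes as the housing's: where point panel_foot is when the panel is fully home; own x = -54 mm, y = 0, z = 12 mm of the housing
- slot_home (a point): fixed on the housing, axes as the housing's: where point panel_tongue is when the panel is fully home; own x = -26 mm, y = 0, 93 mm above the bench
- fastener_wing (a point): point on the fastener's upright axis in its red wing grip, 123 mm above the bench; axes turn with it. Wing 12 mm thick (own x), 44 wide (own y), from 15 mm below this point to 14 above. Below it a steel disc, 52 mm across, 14 thick, top 23 mm below this point; in its rim one slot, 18 mm wide, 18 deep, open above and below, mouth to own -x (wing is crosswise to the slot)
- fastener (a joint): angle of the fastener in rad, positive anticlockwise from above; 0 = slot straight out of the housing's front (wing then parallel to the front). Starts at 0.75 to 1.45; turns from -0.7 to 1.65; no stop or detent at 0; stays where left (friction 0.08 N m)
- seal (a joint): travel in m of the sprung black rubber seal bar (130 mm wide, 62 to 82 mm above the bench) in the frame face: 0 = 4 mm proud of the face, 0.004 = flush with it; spring 2000 N/m, so 8 N flattens it
- panel_grip (a point): point in the orange stem on the top edge of the loose blue panel (0.17 to 0.35 kg). Stem 24 mm wide (own y), 14 thick (own x), from 23 mm below this point (top edge of the plate) to 18 above. Plate 150 mm wide (own y), 90 tall (own z), 8 thick; own +x is its back, which goes to the housing. Starts leaning 0.5 rad from upright on the stand, back and tongue up, stem nearest the robot
- panel_foot (a point): middle of the panel's lower edge, 113 mm below panel_grip along own z; same axes
- panel_tongue (a point): point near the tip of the panel's steel tongue, 28 mm behind the plate's middle plane (own +x) and 81 mm above the lower edge; same axes. The tongue is 8 mm wide and 8 high and stands 30 mm out of the back. Unless the slot is lined up it strikes the disc or wing and the panel cannot go home
- rest: fixed stand, base 110 x 160 mm, with an aluminium slope 0.5 rad from vertical that carries the panel and reaches 75 mm up it (stem and top of the plate are free); origin under the base's centre, own x away from the robot
- ins_tape: bystander, to be left alone: roll of black insulating tape, 62 mm across, 19 high; origin at the centre of its underside
- grease_tin: bystander, to be left alone: grease tin, 68 mm across, 69 high; origin at the centre of its underside
- oil_filter: bystander, to be left alone: white oil filter can, 69 mm across, 92 high; origin at the centre of its underside
- screwdriver_red: bystander, to be left alone: red-handled screwdriver, 222 mm long; origin at the centre of its underside
- spanner_13: bystander, to be left alone: combination spanner, 172 mm long; origin at the centre of its underside
- hex_key_8: bystander, to be left alone: black hex key, 119 mm long; origin at the centre of its underside

How it is judged:
On the way, in this order (a step that is already met when the one before it is completed fails the run):
1. the fastener is turned until its slot faces straight out of the front (within 0.15 rad), the panel still on its stand (value of joint fastener between -0.15 and 0.15 rad and horizontal distance between panel_foot and rest below 0.06 m), for 0.2 s.
2. the panel stands upright on its lower edge in the channel, tongue in the slot (angle between panel_grip's own z axis and vertical below 0.15 rad and y of panel_foot in the frame of seat between -0.009 and 0.009 m and x of panel_foot in the frame of seat between -0.01 and 0.01 m and z of panel_foot in the frame of seat below 0.005 m and height (world z) of panel_foot above 0.008 m and distance between panel_tongue and slot_home below 0.02 m), for 0.2 s.
At the end, for the whole second after the job is handed in: Panel upright within 0.15 rad, lower edge in the channel (10 mm along, 9 mm sideways, under 5 mm high), square within 0.16 rad, tongue tip within 13 mm of home, fastener within 0.2 rad of aligned, seal squeezed over 2.5 mm, fingers on the panel with over 1 N (value of joint fastener between -0.2 and 0.2 rad and angle between panel_grip's own z axis and vertical below 0.15 rad and y of panel_foot in the frame of seat between -0.009 and 0.009 m and x of panel_foot in the frame of seat between -0.01 and 0.01 m and z of panel_foot in the frame of seat below 0.005 m and height (world z) of panel_foot above 0.008 m and distance between panel_tongue and slot_home below 0.013 m and angle between the x axis of panel_grip and the x axis of housing, either way round below 0.16 rad and value of joint seal above 0.0025 m and contact force between the fingers and panel above 1 N); the arm keeps its last pose, push and grip.
It fails at once if another loose thing on the bench was shifted by more than 30 mm (distance of any of ins_tape, grease_tin, oil_filter, screwdriver_red, spanner_13, hex_key_8 from where it was at the start of the episode above 0.03 m).
It also fails if it takes over 54 s, if anything falls off the work surface, if the arm or the gripper's body presses on something with over 40 N, if the wrist force passes 120 N, or if a joint passes its speed limit or range.

## Robot

A 6-joint arm with a two-finger parallel gripper is mounted at the origin on a cart in front of the work surface, level with it; the furniture and walls round the work are solid. World frame = base frame: x ahead of the robot, y to its left, z up, the work surface at z = 0. Lengths are in m, angles in rad, forces in N, time in s.
With the tool pointing down it reaches from about 0.375 to 0.9 m from the base axis. Payload 3.1 kg.
Tool frame: the origin (TCP) lies where the fingers leave the gripper's body, on its centre line; the fingertips stand 70 mm ahead of it and the grasp point (between the pads) lies 51 mm ahead of it; x points along the fingers, y is the direction in which the jaws open and shut, and the axes are right-handed (so a half turn about x gives the same grasp; the last joint's range is limited). The gripper opens to 87 mm and grips with 3 to 60 N. Pads are 19 mm wide; open, the fingers measure 117 mm over their backs; the gripper's body (75 mm by 190 mm) begins 51 mm behind the grasp point.
Start: joints at [-0.178, 0.527, 1.433, -0, 1.181, -0.178], TCP at [0.625, 0, 0.292] pointing down, gripper open.
Joint ranges: [-3.08, 3.08], [-0.75, 2.2], [0.22, 2.44], [-1.43, 4.57], [0, 2.65], [-2.85, 2.85]. Speed limits (rad/s): [2.79, 2.79, 3.14, 3.14, 3.14, 3.14].

## Interface

Orientations are given as a unit quaternion [w, x, y, z].
In Python, from workcell import arm gives the robot as it stands.
- The arm moves only by the tool carry_out, never from a script. Its argument "deltas" is a list of rows, each an object of numbers: "tx", "ty", "tz": the shift along the tool's x, y, z in m; "yaw": the turn about the tool's x in degrees; "hand": the closure in counts, from 0 (fully open) to 255 (shut). In form: [{"tx": .., "ty": .., "tz": .., "yaw": .., "hand": ..}, ...]. A call has 1 to 20 rows; each row shifts and turns the commanded pose from where the row before left it, along the tool's axes as they then stand; what a row does not reach is not made up. A row lasts 1/12 s, in which the tool goes at most 41.7 mm and 7.16 degrees, less where a joint would pass 70% of its speed; a pose out of reach is approached as far as the arm can. A call is refused whole if a number of a shift passes 0.0417 or a number of a turn 7.16, either way. A call with a gripper value outside its range is refused whole. The fingers move at their own pace and stop on an object; "force" is the grip in N (left out, the last holds). Time passes only in rows, so rows that do not move let the fingers close. It gives the time, the measured TCP pose, the force and the opening at its end, in the units of the state.
- arm.observe(): the state, without advancing time (a new reading comes with each control period).
- arm.snapshot(name): name is "scene" or "side" or "wrist"; returns a dict with "image" (420x560x3 uint8, blue, green, red), "camera_matrix" (3x3 intrinsics, pixels), "dist" ([k1, k2, p1, p2, k3] as OpenCV has them; the pictures are not rectified), "rvec" (rotation vector, rad) and "tvec" (3), from world to camera coordinates, as OpenCV has them; the wrist camera has in their place "hand_eye" (4x4, takes a point from camera to tool coordinates, whose origin is the TCP and whose axes are the tool frame's). Camera axes: x right, y down, z forward; pixel columns grow to the right and rows downward; lengths in m; the calibration is good to about 2 mm. A picture is of the moment at which its call begins: read the wrist's pose just before it. There is no depth.
- arm.sign_off(): hands the job in, once; it reports no verdict.
Trained networks look in a picture, given as the dict that the camera call returned (one of the last four; its "shot" number tells which), for a name from the list of things; names that differ only in an ending like _2 or _b are one class to them, and where a whole thing is asked for, a point or a joint stands for the part that bears it (a point fixed in the world has none). Each returns a list of dicts, best first, with "conf" (0 to 1); they miss things now and then, are a little off and sometimes report something else, mostly with a low value. They report only what shows in the picture. A call takes as long as a camera call.
- arm.find_in(picture, label): "rect" ([centre column, centre row, width, height] in pixels, round what is visible of it).
- arm.spot_point(picture, label): "position" ([column, row] in pixels: a listed point, or the origin of a listed thing).
The state is a dict: "time": time; "q": joint angles; "joint_vel": joint speeds; "tau": joint torques, N m; "eef_pos": TCP position; "tcp_rot": TCP orientation; "force": force on the tool from outside, world axes, zero at the start; "ft_torque": the same for the moment, N m; "grip_width": finger opening in m.
Only numpy, scipy, OpenCV 4.12 (cv2) and the standard library are available. Lean on these libraries where they do the work, as an engineer would, in place of code of your own. Each camera call takes 0.05 s, during which the arm holds its last target.

## Working session

There is one attempt and no reset: what is moved stays moved. The work goes in short steps, Python scripts to look and compute and a tool call to move; the robot and the scene stay as the last step left them, time stands still between calls to the robot, and variables do not carry over. Pictures are saved under pics/ and viewed, and the job is handed in when it is done.

Besides the shell and the picture viewer there is one more tool, called after "Request:" by a JSON object that holds its "api" and its "payload", one argument or row to a line. carry_out: Moves the arm, as the interface text tells. Its arguments: {"type":"object","properties":{"deltas":{"type":"array"},"force":{"type":"number"}},"required":["deltas"]}

```bash
ls; mkdir -p pics; cat > h.py <<'E'
import numpy as np, cv2, json
from workcell import arm
from scipy.spatial.transform import Rotation as R
def rot(q): return R.from_quat([q[1],q[2],q[3],q[0]]).as_matrix()
def shot(n,f=None):
    s=arm.observe(); p=arm.snapshot(n)
    if f: cv2.imwrite('pics/'+f,p['image'])
    if n=='wrist':
        T=np.eye(4);T[:3,:3]=rot(s['tcp_rot']);T[:3,3]=s['eef_pos']
        C=T@np.array(p['hand_eye'])
        p['C']=C
    else:
        Rm=cv2.Rodrigues(np.array(p['rvec']))[0]
        C=np.eye(4);C[:3,:3]=Rm.T;C[:3,3]=-Rm.T@np.array(p['tvec']).ravel();p['C']=C
    return p
def ray(p,px):
    u=cv2.undistortPoints(np.array([[px]],float),np.array(p['camera_matrix']),np.array(p['dist']))[0,0]
    d=p['C'][:3,:3]@np.array([u[0],u[1],1]);return p['C'][:3,3],d/np.linalg.norm(d)
def tri(obs):
    A=np.zeros((3,3));b=np.zeros(3);rs=[ray(p,x) for p,x in obs]
    for o,d in rs:
        P=np.eye(3)-np.outer(d,d);A+=P;b+=P@o
    X=np.linalg.solve(A,b)
    return X,[float(np.linalg.norm((np.eye(3)-np.outer(d,d))@(X-o))) for o,d in rs]
def onz(p,px,z):
    o,d=ray(p,px);return o+d*(z-o[2])/d[2]
def proj(p,X):
    Ci=np.linalg.inv(p['C']);r=cv2.Rodrigues(Ci[:3,:3])[0]
    return cv2.projectPoints(np.array(X,float).reshape(-1,1,3),r,Ci[:3,3],np.array(p['camera_matrix']),np.array(p['dist']))[0][:,0]
E
cat > a.py <<'E'
from h import *
np.set_printoptions(precision=4,suppress=True)
ps={n:shot(n,n+'0.png') for n in('scene','side','wrist')}
L=['fastener_wing','panel_grip','panel_foot','panel_tongue','seat','slot_home','housing','rest','ins_tape','grease_tin','oil_filter','screwdriver_red','spanner_13','hex_key_8']
for l in L:
    o=[]
    for n,p in ps.items():
        r=arm.spot_point(p,l)
        if r: print(l,n,r[0]['position'],round(r[0]['conf'],2)); 
        if r and r[0]['conf']>.4:o.append((p,r[0]['position']))
    if len(o)>1: print('  ->',*tri(o))
    elif o: print('  z0',onz(*o[0],0))
print(arm.observe())
E
python3 a.py
```

```text
pics
fastener_wing scene [299.2, 210.6] 0.73
fastener_wing side [271.4, 184.3] 0.48
fastener_wing wrist [247.6, 301.5] 0.95
  -> [ 0.5931 -0.0968  0.1187] [0.0035378663003132436, 0.0016333118157419693, 0.0022239222570790856]
panel_grip scene [256.6, 179.3] 0.64
panel_grip side [270.9, 238.0] 0.8
  -> [0.5621 0.2064 0.112 ] [0.006935122842817375, 0.00693512284281749]
panel_foot side [249.6, 272.1] 0.75
  z0 [0.6099 0.201  0.    ]
panel_tongue scene [258.8, 176.5] 0.49
panel_tongue side [255.0, 242.1] 0.75
  -> [0.5902 0.2334 0.1104] [2.5633507015445345e-05, 2.563350701537564e-05]
seat scene [283.5, 240.2] 0.63
seat side [283.5, 215.5] 0.94
seat wrist [226.3, 253.2] 0.62
  -> [ 0.5473 -0.0904  0.0115] [0.009359136715064787, 0.006026386309528452, 0.005047490592720777]
slot_home scene [293.2, 216.2] 0.81
slot_home side [274.5, 194.6] 0.88
slot_home wrist [240.3, 286.7] 0.79
  -> [ 0.5803 -0.0881  0.0933] [0.00306665801853436, 0.004325624010188787, 0.0044269651703572705]
housing scene [298.8, 236.2] 0.74
housing side [264.1, 216.0] 0.68
housing wrist [268.9, 253.9] 0.72
  -> [ 0.6072 -0.0
[... 981 characters left out ...]
.1] 0.89
  -> [ 0.3833  0.0877 -0.006 ] [0.0032230886122602384, 0.005034625896606674, 0.00574028232592735]
hex_key_8 scene [291.1, 217.4] 0.68
hex_key_8 side [343.5, 329.1] 0.53
  -> [ 0.521   0.1808 -0.0903] [0.17393966194838745, 0.17393966194838725]
{'time': 2.25, 'q': array([-0.1785,  0.5275,  1.4328, -0.    ,  1.1814, -0.1785]), 'joint_vel': array([-0.0011,  0.    , -0.0006, -0.0026,  0.0007, -0.0001]), 'tau': array([ -0.    , -44.0007, -17.698 ,   0.0634,   0.0505,  -0.    ]), 'eef_pos': array([0.6249, 0.    , 0.2922]), 'tcp_rot': array([ 0.5,  0.5,  0.5, -0.5]), 'force': array([ 1.026 , -0.0828,  0.3046]), 'ft_torque': array([0.015 , 0.0359, 0.0509]), 'grip_width': 0.08713786377885821}
```

View pictures.

View pics/scene0.png

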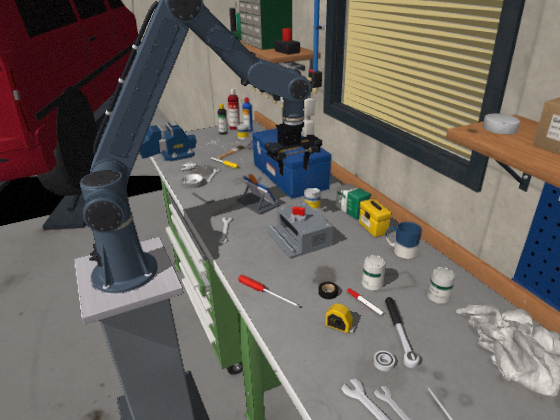

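View pics/side0.png

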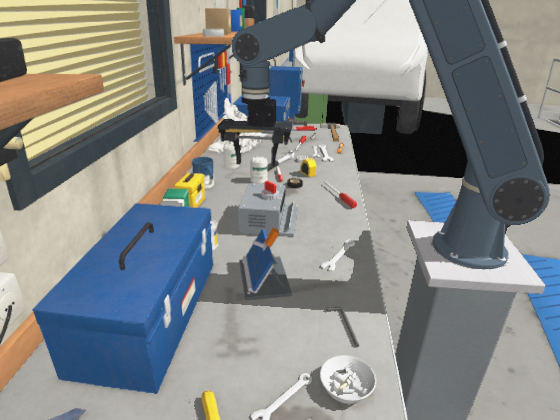

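View pics/wrist0.png

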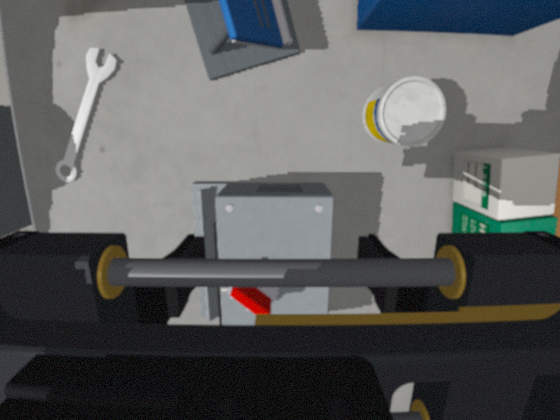

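Request:
{"api": "carry_out", "payload": {
  "deltas": [
    {"tz": -0.04},
    {"tz": -0.04},
    {"tz": 0},
    {"tz": 0}
  ]
}}

```text
validation failed for argument at $.de...
```

```bash
cat > b.py <<'E'
import sys,pickle
from h import *
np.set_printoptions(precision=4,suppress=True)
f=sys.argv[1]; p=shot('wrist',f+'.png'); print(np.array(p['hand_eye']) if len(sys.argv)<3 else '')
p['pts']={}
for l in (sys.argv[2].split(',') if len(sys.argv)>2 else ['panel_grip','panel_foot','panel_tongue','rest','hex_key_8','fastener_wing','slot_home','seat']):
    r=arm.spot_point(p,l)
    if r: print(l,r[0]['position'],round(r[0]['conf'],2)); p['pts'][l]=r[0]['position']
pickle.dump(p,open(f+'.pkl','wb'))
s=arm.observe();print(s['time'],s['eef_pos'],s['force'])
E
python3 b.py w1
```

```text
[[-0.0003 -0.251   0.968  -0.0918]
 [ 1.     -0.0008  0.0001  0.0001]
 [ 0.0007  0.968   0.251  -0.0686]
 [ 0.      0.      0.      1.    ]]
fastener_wing [251.0, 300.6] 0.79
slot_home [240.6, 284.8] 0.9
seat [226.5, 251.6] 0.63
2.7 [0.625  0.     0.2923] [-0.1555 -0.8741  0.3229]
```

Request:
{"api": "carry_out", "payload": {
  "deltas": [
    {"tz": -0.04},
    {"tz": -0.04},
    {"tz": 0},
    {"tz": 0}
  ]
}}

```text
validation failed for argument at $.de...
```

```bash
python3 b.py w2
```

```text
[[-0.0003 -0.251   0.968  -0.0918]
 [ 1.     -0.0008  0.0001  0.0001]
 [ 0.0007  0.968   0.251  -0.0686]
 [ 0.      0.      0.      1.    ]]
fastener_wing [247.8, 301.5] 0.9
slot_home [238.5, 285.0] 0.89
seat [224.7, 252.2] 0.57
3.15 [0.625  0.     0.2922] [ 0.6323 -0.4702  0.2435]
```

View pics/w1.png

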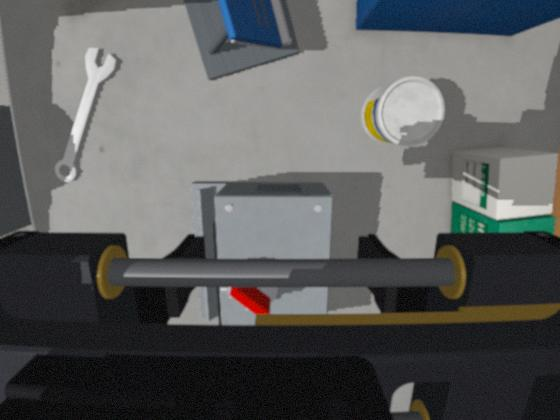

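View pics/w2.png

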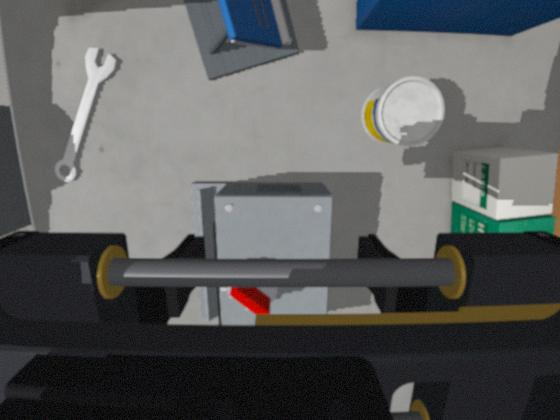

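Request:
{"api": "carry_out", "payload": {
  "deltas": [
    {"tx": 0, "ty": 0, "tz": -0.04, "yaw": 0, "hand": 0},
    {"tx": 0, "ty": 0, "tz": -0.04, "yaw": 0, "hand": 0},
    {"tx": 0, "ty": 0, "tz": 0, "yaw": 0, "hand": 0},
    {"tx": 0, "ty": 0, "tz": 0, "yaw": 0, "hand": 0}
  ]
}}

```text
time: 3.48
eef_pos: [0.6247, 0.0821, 0.2922]
tcp_rot: [0.501, 0.499, 0.501, -0.499]
force: [-0.2, -0.4, 0.2]
grip_width: 0.087
```

```bash
python3 b.py w1 panel_grip,panel_foot,panel_tongue,rest
```

```text
panel_grip [193.2, 48.2] 0.59
panel_foot [264.6, 55.6] 0.75
panel_tongue [238.4, 41.2] 0.62
3.7333 [0.6251 0.0789 0.2922] [-0.2686  0.5104 -0.4735]
```

Request:
{"api": "carry_out", "payload": {
  "deltas": [
    {"tx": 0, "ty": 0, "tz": -0.04, "yaw": 0, "hand": 0},
    {"tx": 0, "ty": 0, "tz": -0.04, "yaw": 0, "hand": 0},
    {"tx": 0, "ty": 0, "tz": 0, "yaw": 0, "hand": 0},
    {"tx": 0, "ty": 0, "tz": 0, "yaw": 0, "hand": 0}
  ]
}}

```text
time: 4.07
eef_pos: [0.6249, 0.161, 0.2922]
tcp_rot: [0.501, 0.499, 0.5, -0.5]
force: [1.2, 0.3, -0.1]
grip_width: 0.0868
```

```bash
python3 b.py w2 panel_grip,panel_foot,panel_tongue,rest
```

```text
panel_grip [196.5, 149.6] 0.61
panel_foot [264.7, 131.0] 0.77
panel_tongue [242.9, 136.4] 0.58
4.3167 [0.6252 0.1585 0.2922] [-0.0722  0.0507  0.3613]
```

View pics/w1.png

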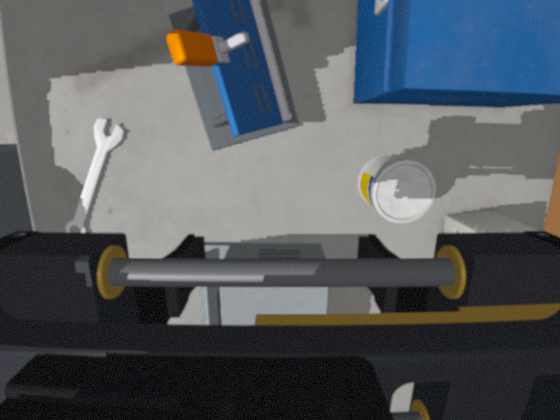

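View pics/w2.png

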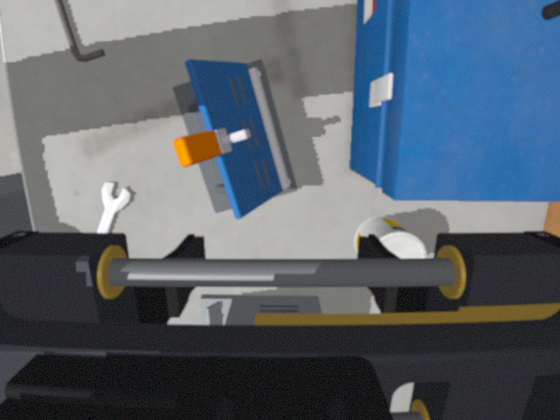

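```bash
cat > c.py <<'E'
from h import *; import pickle
np.set_printoptions(precision=4,suppress=True)
a=pickle.load(open('w1.pkl','rb'));b=pickle.load(open('w2.pkl','rb'))
X={}
for l in('panel_grip','panel_foot','panel_tongue'):
    X[l],e=tri([(a,a['pts'][l]),(b,b['pts'][l])]);print(l,X[l],e)
print('corner',tri([(a,(234,135)),(b,(238,216))]))
for z in (.09,.1,.11): print('top edge',z,onz(b,(187,60),z),onz(b,(238,216),z))
print('edge foot',onz(b,(255,68),.03),onz(b,(289,186),.03))
d=X['panel_foot']-X['panel_grip'];print(d,np.linalg.norm(d),np.degrees(np.arctan2(d[1],d[0])))
# model fit: yaw psi, grip pos; minimize reproj of three points in both
from scipy.optimize import least_squares
def model(v):
    Rm=R.from_euler('z',v[3]).as_matrix()@R.from_euler('y',-.5).as_matrix()
    g=v[:3];return {'panel_grip':g,'panel_foot':g+Rm@[0,0,-.113],'panel_tongue':g+Rm@[.028,0,-.032],'c1':g+Rm@[-.004,.075,-.023],'c2':g+Rm@[-.004,-.075,-.023]}
def f(v):
    M=model(v);o=[]
    for p in(a,b):
        for l in p['pts']: 
            if l in M:o+=list(proj(p,M[l])[0]-p['pts'][l])
    o+=list(proj(b,M['c1'])[0]-(187,60));o+=list(proj(b,M['c2'])[0]-(238,216));o+=list(proj(a,M['c2'])[0]-(234,135))
    return o
s=least_squares(f,[.55,.2,.12,.3],loss='soft_l1',f_scale=2);print(s.x,np.round(s.fun,1));M=model(s.x);print(M)
E
python3 c.py
```

```text
panel_grip [0.555  0.2123 0.1259] [0.0006196765060187194, 0.0006196765060187987]
panel_foot [0.6069 0.2264 0.0327] [6.761888026068195e-05, 6.761888026046337e-05]
panel_tongue [0.5898 0.2224 0.1049] [0.0011985966494981201, 0.001198596649498118]
corner (array([0.5815, 0.1445, 0.0911]), [0.0007802661859550573, 0.0007802661859549701])
top edge 0.09 [0.5405 0.2899 0.09  ] [0.5821 0.1442 0.09  ]
top edge 0.1 [0.5433 0.2878 0.1   ] [0.5835 0.1471 0.1   ]
top edge 0.11 [0.5462 0.2857 0.11  ] [0.585 0.15  0.11 ]
edge foot [0.5968 0.2932 0.03  ] [0.6345 0.1635 0.03  ]
[ 0.0519  0.0142 -0.0932] 0.10754694451573273 15.26613558473431
[0.5532 0.2136 0.1168 0.2712] [ 0.   1.  -0.7  1.5  4.  -1.6  1.4 -2.3 -0.5 -1.6  1.1 -2.3 -1.5  1.2
 -2.1  2.1 -0.6  1.3]
{'panel_grip': array([0.5532, 0.2136, 0.1168]), 'panel_foot': array([0.6054, 0.2281, 0.0177]), 'panel_tongue': array([0.5917, 0.2243, 0.1022]), 'c1': array([0.5404, 0.2879, 0.0947]), 'c2': array([0.5806, 0.1434, 0.0947])}
```

Request:
{"api": "carry_out", "payload": {
  "deltas": [
    {"tx": 0, "ty": -0.01, "tz": 0.04, "yaw": 0, "hand": 0},
    {"tx": 0, "ty": 0, "tz": 0.04, "yaw": 0, "hand": 0},
    {"tx": 0, "ty": 0, "tz": 0.04, "yaw": 0, "hand": 0},
    {"tx": 0, "ty": 0, "tz": 0.04, "yaw": 0, "hand": 0},
    {"tx": 0, "ty": 0, "tz": 0.04, "yaw": 0, "hand": 0},
    {"tx": 0, "ty": 0, "tz": 0.04, "yaw": 0, "hand": 0},
    {"tx": 0, "ty": 0, "tz": 0.04, "yaw": 0, "hand": 0},
    {"tx": 0, "ty": 0, "tz": 0, "yaw": 0, "hand": 0},
    {"tx": 0, "ty": 0, "tz": 0, "yaw": 0, "hand": 0}
  ]
}}

```text
time: 5.07
eef_pos: [0.6146, -0.1238, 0.2922]
tcp_rot: [0.499, 0.502, 0.498, -0.502]
force: [-0.9, 0.6, -0.1]
grip_width: 0.0874
```

```bash
python3 b.py w3 fastener_wing,slot_home,seat,housing
```

```text
fastener_wing [256.5, 174.1] 0.8
slot_home [244.0, 165.1] 0.69
seat [246.3, 168.2] 0.43
housing [274.4, 160.0] 0.78
5.3167 [ 0.6148 -0.1186  0.2922] [ 0.4823  0.3447 -0.4315]
```

Request:
{"api": "carry_out", "payload": {
  "deltas": [
    {"tx": 0, "ty": 0, "tz": 0.04, "yaw": 0, "hand": 0},
    {"tx": 0, "ty": 0, "tz": 0.04, "yaw": 0, "hand": 0},
    {"tx": 0, "ty": 0, "tz": 0, "yaw": 0, "hand": 0},
    {"tx": 0, "ty": 0, "tz": 0, "yaw": 0, "hand": 0}
  ]
}}

```text
time: 5.65
eef_pos: [0.6152, -0.2007, 0.2922]
tcp_rot: [0.5, 0.5, 0.5, -0.5]
force: [-0.0, 1.5, -0.2]
grip_width: 0.0868
```

```bash
python3 b.py w4 fastener_wing,slot_home,seat,housing
```

```text
fastener_wing [255.8, 79.3] 0.83
slot_home [242.9, 84.9] 0.58
seat [225.7, 90.5] 0.87
housing [273.9, 94.3] 0.86
5.9 [ 0.615  -0.1982  0.2923] [ 0.4453 -0.1283 -0.2968]
```

View pics/w3.png

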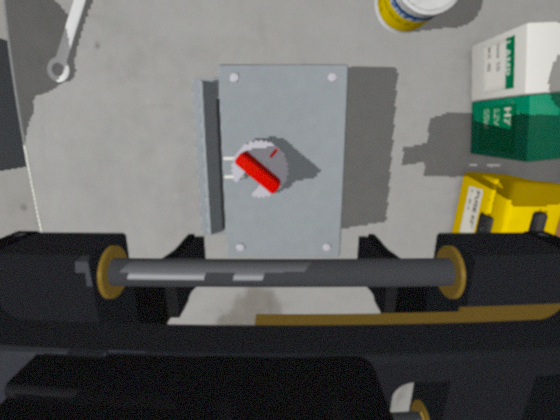

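View pics/w4.png

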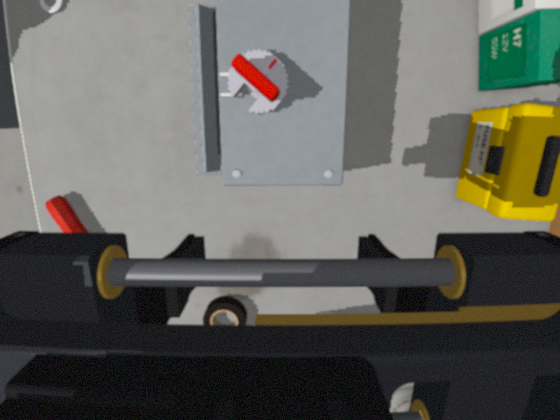

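```bash
cat > d.py <<'E'
from h import *; import pickle
np.set_printoptions(precision=4,suppress=True)
a=pickle.load(open('w3.pkl','rb'));b=pickle.load(open('w4.pkl','rb'))
for l in('fastener_wing','slot_home','seat','housing'):
    print(l,*tri([(a,a['pts'][l]),(b,b['pts'][l])]))
for s in[(234,77),(332,77),(240,247),(326,247),(219,65),(348,66)]: print('roof a',onz(a,s,.085))
for s in[(236.5,174),(328.5,174),(223,184),(342,185)]: print('roof b',onz(b,s,.085))
for p,c in((a,[(242,152),(236,159),(280,185),(273,192)]),(b,[(239,54),(232,62),(279,93),(272,101)])):
    w=[onz(p,x,.137) for x in c];m=sum(w)/4;l=(w[0]+w[1])/2-(w[2]+w[3])/2
    print('wing',m,np.linalg.norm(l),np.arctan2(-l[0],l[1]))
# frame line: face edge pixels
for p,c in((a,[(219,65),(228,256)]),(b,[(217,0),(224,184)])): 
    w=[onz(p,x,.085) for x in c];d=w[0]-w[1];print('front yaw',np.arctan2(-d[0],d[1]),w)
E
python3 d.py
```

```text
fastener_wing [ 0.5947 -0.0935  0.1221] [0.0006992357141845927, 0.0006992357141846206]
slot_home [ 0.5784 -0.0914  0.0734] [0.0007878205032987021, 0.0007878205032986664]
seat [ 0.5723 -0.0955  0.0819] [0.008590545240595267, 0.00859054524059533]
housing [ 0.6072 -0.0933  0.006 ] [0.00020136494104400262, 0.00020136494104400343]
roof a [ 0.5724 -0.0088  0.085 ]
roof a [ 0.6625 -0.0094  0.085 ]
roof a [ 0.5716 -0.1754  0.085 ]
roof a [ 0.6616 -0.1761  0.085 ]
roof a [0.5591 0.0019 0.085 ]
roof a [0.677  0.0003 0.085 ]
roof b [ 0.5718 -0.1758  0.085 ]
roof b [ 0.6622 -0.176   0.085 ]
roof b [ 0.558  -0.1857  0.085 ]
roof b [ 0.6761 -0.187   0.085 ]
wing [ 0.5964 -0.0898  0.137 ] 0.040252522740168835 0.8315496369001675
wing [ 0.5964 -0.0946  0.137 ] 0.04119594294948619 0.8113457774074921
front yaw -0.0033278040132514834 [array([0.5591, 0.0019, 0.085 ]), array([ 0.5585, -0.1856,  0.085 ])]
front yaw -0.00228535180651604 [array([ 0.5593, -0.0206,  0.085 ]), array([ 0.559 , -0.1857,  0.085 ])]
```

```bash
python3 - <<'E'
import cv2
a=cv2.imread('pics/w3.png');cv2.imwrite('pics/w3c.png',cv2.resize(a[40:270,180:370],None,fx=3,fy=2.6,interpolation=cv2.INTER_CUBIC))
E
```

```text
(no output)
```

View pics/w3c.png

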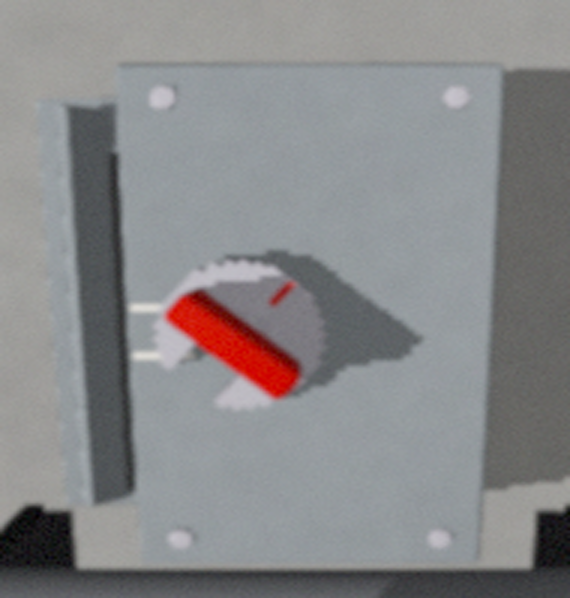

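Request:
{"api": "carry_out", "payload": {
  "deltas": [
    {"tx": 0, "ty": -0.0065, "tz": -0.035, "yaw": 0, "hand": 0},
    {"tx": 0, "ty": -0.0065, "tz": -0.035, "yaw": 0, "hand": 0},
    {"tx": 0, "ty": -0.0065, "tz": -0.035, "yaw": 0, "hand": 0},
    {"tx": 0, "ty": 0, "tz": 0, "yaw": -6.7, "hand": 0},
    {"tx": 0.01, "ty": 0, "tz": 0, "yaw": -6.7, "hand": 0},
    {"tx": 0.01, "ty": 0, "tz": 0, "yaw": -6.7, "hand": 0},
    {"tx": 0.01, "ty": 0, "tz": 0, "yaw": -6.7, "hand": 0},
    {"tx": 0.01, "ty": 0, "tz": 0, "yaw": -6.7, "hand": 0},
    {"tx": 0.01, "ty": 0, "tz": 0, "yaw": -6.7, "hand": 0},
    {"tx": 0, "ty": 0, "tz": 0, "yaw": -6.7, "hand": 0},
    {"tx": 0, "ty": 0, "tz": 0, "yaw": 0, "hand": 0},
    {"tx": 0, "ty": 0, "tz": 0, "yaw": 0, "hand": 0}
  ]
}}

```text
time: 6.9
eef_pos: [0.5955, -0.094, 0.2424]
tcp_rot: [0.657, 0.26, 0.657, -0.26]
force: [0.0, -0.7, 0.7]
grip_width: 0.0869
```

Request:
{"api": "carry_out", "payload": {
  "deltas": [
    {"tx": 0.022, "ty": 0, "tz": 0, "yaw": 0, "hand": 0},
    {"tx": 0.022, "ty": 0, "tz": 0, "yaw": 0, "hand": 0},
    {"tx": 0.022, "ty": 0, "tz": 0, "yaw": 0, "hand": 0},
    {"tx": 0, "ty": 0, "tz": 0, "yaw": 0, "hand": 100},
    {"tx": 0, "ty": 0, "tz": 0, "yaw": 0, "hand": 180},
    {"tx": 0, "ty": 0, "tz": 0, "yaw": 0, "hand": 255},
    {"tx": 0, "ty": 0, "tz": 0, "yaw": 0, "hand": 255},
    {"tx": 0, "ty": 0, "tz": 0, "yaw": 0, "hand": 255},
    {"tx": 0, "ty": 0, "tz": 0, "yaw": 0, "hand": 255},
    {"tx": 0, "ty": 0, "tz": 0, "yaw": 0, "hand": 255},
    {"tx": 0, "ty": 0, "tz": 0, "yaw": 0, "hand": 255}
  ],
  "force": 20
}}

```text
time: 7.82
eef_pos: [0.5956, -0.095, 0.1768]
tcp_rot: [0.658, 0.26, 0.657, -0.26]
force: [-0.6, 0.5, -0.1]
grip_width: 0.0415
```

Request:
{"api": "carry_out", "payload": {
  "deltas": [
    {"tx": 0, "ty": 0, "tz": 0, "yaw": 0, "hand": 255},
    {"tx": 0, "ty": 0, "tz": 0, "yaw": 0, "hand": 255},
    {"tx": 0, "ty": 0, "tz": 0, "yaw": 0, "hand": 255},
    {"tx": 0, "ty": 0, "tz": 0, "yaw": 0, "hand": 255},
    {"tx": 0, "ty": 0, "tz": 0, "yaw": 0, "hand": 255},
    {"tx": 0, "ty": 0, "tz": 0, "yaw": 0, "hand": 255},
    {"tx": 0, "ty": 0, "tz": 0, "yaw": 0, "hand": 255}
  ]
}}

```text
time: 8.4
eef_pos: [0.5963, -0.0942, 0.1762]
tcp_rot: [0.658, 0.261, 0.657, -0.259]
force: [3.4, 3.6, -0.8]
grip_width: 0.0115
```

Request:
{"api": "carry_out", "payload": {
  "deltas": [
    {"tx": 0, "ty": 0, "tz": 0, "yaw": 4.69, "hand": 255},
    {"tx": 0, "ty": 0, "tz": 0, "yaw": 4.69, "hand": 255},
    {"tx": 0, "ty": 0, "tz": 0, "yaw": 4.69, "hand": 255},
    {"tx": 0, "ty": 0, "tz": 0, "yaw": 4.69, "hand": 255},
    {"tx": 0, "ty": 0, "tz": 0, "yaw": 4.69, "hand": 255},
    {"tx": 0, "ty": 0, "tz": 0, "yaw": 4.69, "hand": 255},
    {"tx": 0, "ty": 0, "tz": 0, "yaw": 4.69, "hand": 255},
    {"tx": 0, "ty": 0, "tz": 0, "yaw": 4.69, "hand": 255},
    {"tx": 0, "ty": 0, "tz": 0, "yaw": 4.69, "hand": 255},
    {"tx": 0, "ty": 0, "tz": 0, "yaw": 4.69, "hand": 255},
    {"tx": 0, "ty": 0, "tz": 0, "yaw": 0, "hand": 255},
    {"tx": 0, "ty": 0, "tz": 0, "yaw": 0, "hand": 255},
    {"tx": 0, "ty": 0, "tz": 0, "yaw": 0, "hand": 255}
  ]
}}

```text
time: 9.48
eef_pos: [0.5949, -0.0948, 0.1762]
tcp_rot: [0.5, 0.499, 0.501, -0.5]
force: [-0.4, 1.8, 2.2]
grip_width: 0.0121
```

Release, rise, and step toward −y to look.

Request:
{"api": "carry_out", "payload": {
  "deltas": [
    {"tx": 0, "ty": 0, "tz": 0, "yaw": 0, "hand": 0},
    {"tx": 0, "ty": 0, "tz": 0, "yaw": 0, "hand": 0},
    {"tx": 0, "ty": 0, "tz": 0, "yaw": 0, "hand": 0},
    {"tx": 0, "ty": 0, "tz": 0, "yaw": 0, "hand": 0},
    {"tx": 0, "ty": 0, "tz": 0, "yaw": 0, "hand": 0},
    {"tx": -0.04, "ty": 0, "tz": 0, "yaw": 0, "hand": 0},
    {"tx": -0.04, "ty": 0, "tz": 0, "yaw": 0, "hand": 0},
    {"tx": -0.03, "ty": 0, "tz": 0.03, "yaw": 0, "hand": 0},
    {"tx": 0, "ty": 0, "tz": 0.03, "yaw": 0, "hand": 0},
    {"tx": 0, "ty": 0, "tz": 0, "yaw": 0, "hand": 0},
    {"tx": 0, "ty": 0, "tz": 0, "yaw": 0, "hand": 0}
  ]
}}

```text
time: 10.4
eef_pos: [0.5954, -0.1558, 0.2862]
tcp_rot: [0.5, 0.501, 0.499, -0.5]
force: [-0.5, 0.3, -0.1]
grip_width: 0.0773
```

```bash
python3 b.py w5 fastener_wing,slot_home; python3 - <<'E'
import cv2
a=cv2.imread('pics/w5.png');cv2.imwrite('pics/w5c.png',cv2.resize(a[40:240,180:380],None,fx=3.9,fy=2.9,interpolation=cv2.INTER_CUBIC) if 0 else cv2.resize(a[40:240,180:380],None,fx=3,fy=3,interpolation=cv2.INTER_CUBIC))
E
```

```text
fastener_wing [282.1, 134.3] 0.71
slot_home [265.1, 136.6] 0.59
10.55 [ 0.5947 -0.1534  0.2846] [ 0.0011  0.2045 -0.3924]
```

View pics/w5c.png

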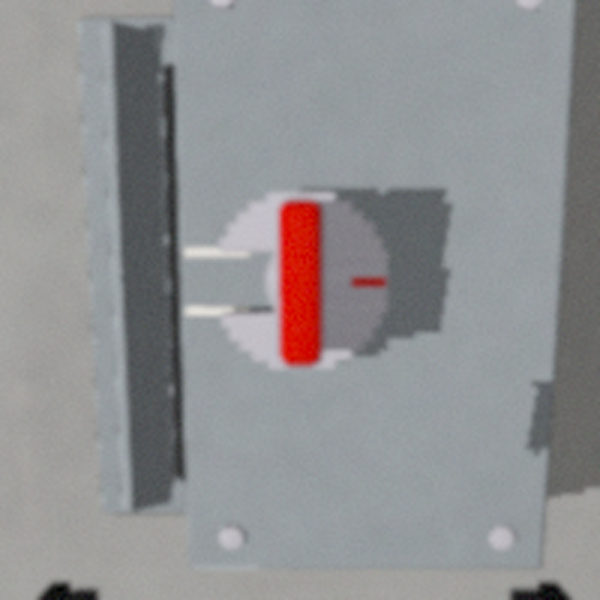

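Request:
{"api": "carry_out", "payload": {
  "deltas": [
    {"tx": 0, "ty": -0.0044, "tz": -0.0367, "yaw": 0, "hand": 0},
    {"tx": 0, "ty": -0.0044, "tz": -0.0367, "yaw": 0, "hand": 0},
    {"tx": 0, "ty": -0.0044, "tz": -0.0367, "yaw": 0, "hand": 0},
    {"tx": 0, "ty": -0.0044, "tz": -0.0367, "yaw": 0, "hand": 0},
    {"tx": 0, "ty": -0.0044, "tz": -0.0367, "yaw": 0, "hand": 0},
    {"tx": 0, "ty": -0.0044, "tz": -0.0367, "yaw": 0, "hand": 0},
    {"tx": 0, "ty": -0.0044, "tz": -0.0367, "yaw": 0, "hand": 0},
    {"tx": 0, "ty": -0.0044, "tz": -0.0367, "yaw": 0, "hand": 0},
    {"tx": 0, "ty": -0.0044, "tz": -0.0367, "yaw": 0, "hand": 0},
    {"tx": 0, "ty": -0.0044, "tz": -0.0367, "yaw": 0, "hand": 0}
  ]
}}

```text
time: 11.38
eef_pos: [0.5498, 0.2153, 0.2848]
tcp_rot: [0.5, 0.499, 0.501, -0.5]
force: [0.2, 0.2, -0.1]
grip_width: 0.087
```

Request:
{"api": "carry_out", "payload": {
  "deltas": [
    {"tx": 0, "ty": 0, "tz": 0, "yaw": 6.77, "hand": 0},
    {"tx": 0, "ty": 0, "tz": 0, "yaw": 6.77, "hand": 0},
    {"tx": 0, "ty": 0, "tz": 0, "yaw": 6.77, "hand": 0},
    {"tx": 0, "ty": 0, "tz": 0, "yaw": 6.77, "hand": 0},
    {"tx": 0, "ty": 0, "tz": 0, "yaw": 6.77, "hand": 0},
    {"tx": 0, "ty": 0, "tz": 0, "yaw": 6.77, "hand": 0},
    {"tx": 0.01, "ty": 0, "tz": 0, "yaw": 6.77, "hand": 0},
    {"tx": 0.01, "ty": 0, "tz": 0, "yaw": 6.77, "hand": 0},
    {"tx": 0.01, "ty": 0, "tz": 0, "yaw": 6.77, "hand": 0},
    {"tx": 0.01, "ty": 0, "tz": 0, "yaw": 6.77, "hand": 0},
    {"tx": 0.01, "ty": 0, "tz": 0, "yaw": 6.77, "hand": 0},
    {"tx": 0, "ty": 0, "tz": 0, "yaw": 0, "hand": 0},
    {"tx": 0, "ty": 0, "tz": 0, "yaw": 0, "hand": 0}
  ]
}}

```text
time: 12.47
eef_pos: [0.5503, 0.2132, 0.2346]
tcp_rot: [-0.097, -0.699, -0.097, 0.702]
force: [-0.3, -0.6, 0.2]
grip_width: 0.0867
```

```bash
cat > e.py <<'E'
from h import *; import pickle
np.set_printoptions(precision=4,suppress=True)
p=pickle.load(open('w5.pkl','rb'))
f=lambda u,v:(180+u/3,40+v/3)
print('wing',onz(p,f(300,283),.137), onz(p,f(232,537),.085),onz(p,f(501,537),.085), onz(p,f(222,0),.085),onz(p,f(528,0),.085))
print('slot y',onz(p,f(225,252),.1),onz(p,f(225,310),.1))
s=arm.observe();print(s['time'],s['eef_pos'],rot(s['tcp_rot'])[:,1])
p=shot('side','side1.png');q=shot('scene','scene1.png')
for l in('panel_grip','panel_foot','panel_tongue'):print(l,arm.spot_point(p,l)[:1],arm.spot_point(q,l)[:1])
cv2.imwrite('pics/side1c.png',cv2.resize(p['image'][150:310,180:340],None,fx=3.7,fy=3.7,interpolation=cv2.INTER_CUBIC))
E
python3 e.py
```

```text
wing [ 0.5952 -0.0919  0.137 ] [ 0.5721 -0.1753  0.085 ] [ 0.6619 -0.1757  0.085 ] [ 0.5725 -0.011   0.085 ] [ 0.6626 -0.0108  0.085 ]
slot y [ 0.5731 -0.0836  0.1   ] [ 0.5728 -0.1004  0.1   ]
12.4667 [0.5503 0.2132 0.2346] [ 0.2719 -0.9623 -0.0005]
panel_grip [{'position': [272.4, 237.4], 'conf': 0.68}] [{'position': [256.7, 179.0], 'conf': 0.7}]
panel_foot [{'position': [260.9, 279.3], 'conf': 0.7}] []
panel_tongue [{'position': [255.9, 238.9], 'conf': 0.72}] [{'position': [257.9, 176.2], 'conf': 0.5}]
```

View pics/side1c.png

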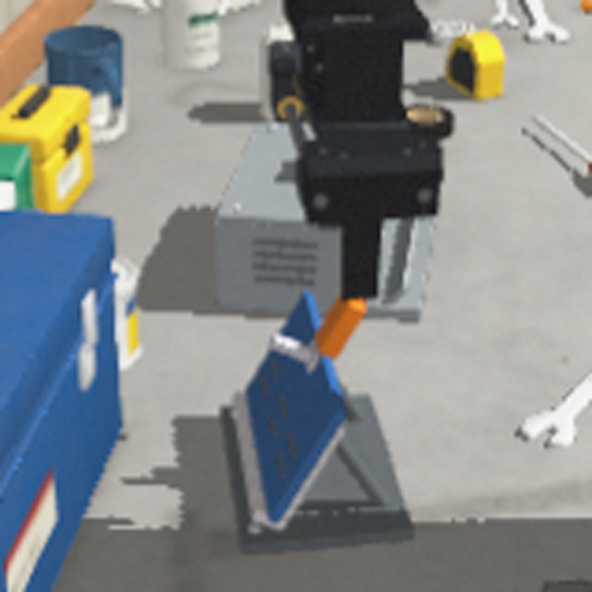

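Request:
{"api": "carry_out", "payload": {
  "deltas": [
    {"tx": 0.02, "ty": 0, "tz": 0, "yaw": 0, "hand": 0},
    {"tx": 0.02, "ty": 0, "tz": 0, "yaw": 0, "hand": 0},
    {"tx": 0.0205, "ty": 0, "tz": 0, "yaw": 0, "hand": 0},
    {"tx": 0, "ty": 0, "tz": 0, "yaw": 0, "hand": 100},
    {"tx": 0, "ty": 0, "tz": 0, "yaw": 0, "hand": 255},
    {"tx": 0, "ty": 0, "tz": 0, "yaw": 0, "hand": 255},
    {"tx": 0, "ty": 0, "tz": 0, "yaw": 0, "hand": 255},
    {"tx": 0, "ty": 0, "tz": 0, "yaw": 0, "hand": 255},
    {"tx": 0, "ty": 0, "tz": 0, "yaw": 0, "hand": 255},
    {"tx": 0, "ty": 0, "tz": 0, "yaw": 0, "hand": 255},
    {"tx": 0, "ty": 0, "tz": 0, "yaw": 0, "hand": 255},
    {"tx": 0, "ty": 0, "tz": 0, "yaw": 0, "hand": 255},
    {"tx": 0, "ty": 0, "tz": 0, "yaw": 0, "hand": 255},
    {"tx": 0, "ty": 0, "tz": 0, "yaw": 0, "hand": 255},
    {"tx": 0, "ty": 0, "tz": 0, "yaw": 0, "hand": 255}
  ],
  "force": 20
}}

```text
time: 14.12
eef_pos: [0.5515, 0.2126, 0.1752]
tcp_rot: [-0.096, -0.701, -0.096, 0.701]
force: [-1.9, 0.1, 1.0]
grip_width: 0.024
```

Request:
{"api": "carry_out", "payload": {
  "deltas": [
    {"tx": -0.01, "ty": 0, "tz": 0, "yaw": 0, "hand": 255},
    {"tx": -0.02, "ty": 0, "tz": 0, "yaw": 0, "hand": 255},
    {"tx": -0.02, "ty": 0, "tz": 0, "yaw": 0, "hand": 255},
    {"tx": -0.02, "ty": 0, "tz": 0, "yaw": 0, "hand": 255},
    {"tx": -0.02, "ty": 0, "tz": 0, "yaw": 0, "hand": 255},
    {"tx": -0.02, "ty": 0, "tz": 0, "yaw": 0, "hand": 255},
    {"tx": 0, "ty": 0, "tz": 0, "yaw": 0, "hand": 255}
  ]
}}

```text
time: 14.7
eef_pos: [0.5532, 0.213, 0.2895]
tcp_rot: [0.095, 0.703, 0.096, -0.698]
force: [1.5, -0.9, -1.8]
grip_width: 0.024
```

```bash
cat > f.py <<'E'
from h import *; import sys
np.set_printoptions(precision=4,suppress=True)
f=sys.argv[1]
s=arm.observe();print(s['time'],s['eef_pos'],s['force'],s['ft_torque'],s['grip_width'])
p=shot('side');q=shot('scene')
for l in('panel_grip','panel_foot','panel_tongue'):
    a,b=arm.spot_point(p,l)[:1],arm.spot_point(q,l)[:1];print(l,a,b)
    if a and b: print(tri([(p,a[0]['position']),(q,b[0]['position'])]))
c=[int(x) for x in sys.argv[2:]] or [180,150]
A=cv2.resize(p['image'][c[1]:c[1]+150,c[0]:c[0]+130],None,fx=3,fy=3,interpolation=cv2.INTER_CUBIC)
c=c[2:] or [220,140]
B=cv2.resize(q['image'][c[1]:c[1]+150,c[0]:c[0]+130],None,fx=3,fy=3,interpolation=cv2.INTER_CUBIC)
cv2.imwrite('pics/'+f,np.hstack([A,B]))
E
python3 f.py s2.png 190 120 210 120
```

```text
14.7 [0.5532 0.213  0.2895] [ 1.451  -0.9488 -1.8114] [-0.0129  0.0997 -0.0151] 0.0239514169561771
panel_grip [{'position': [274.0, 194.2], 'conf': 0.84}] [{'position': [252.0, 151.8], 'conf': 0.67}]
(array([0.5536, 0.2137, 0.2299]), [0.004764279715084131, 0.0047642797150841834])
panel_foot [{'position': [246.3, 232.5], 'conf': 0.6}] [{'position': [261.2, 170.7], 'conf': 0.59}]
(array([0.6066, 0.2362, 0.134 ]), [0.003936016607929407, 0.003936016607929564])
panel_tongue [{'position': [251.1, 196.6], 'conf': 0.88}] [{'position': [258.7, 153.4], 'conf': 0.78}]
(array([0.5951, 0.223 , 0.2185]), [0.006100988717576861, 0.006100988717576823])
```

View pics/s2.png

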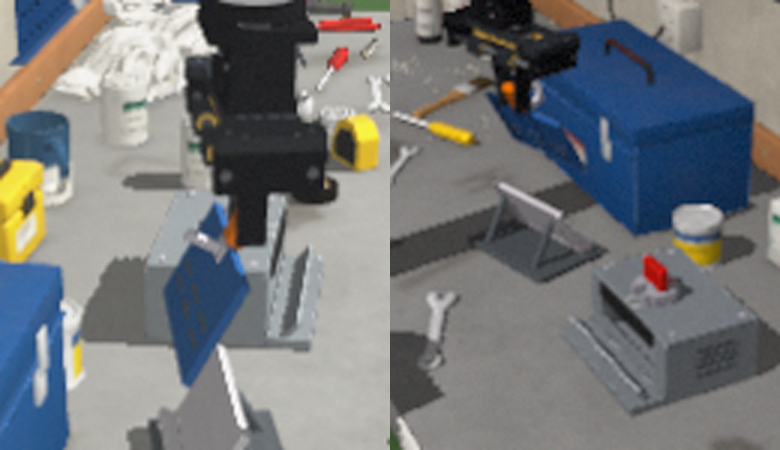

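Request:
{"api": "carry_out", "payload": {
  "deltas": [
    {"tx": 0, "ty": 0, "tz": 0, "yaw": 5.3, "hand": 255},
    {"tx": 0, "ty": 0, "tz": 0, "yaw": 5.3, "hand": 255},
    {"tx": 0, "ty": 0, "tz": 0, "yaw": 5.0, "hand": 255},
    {"tx": 0, "ty": 0.015, "tz": 0.012, "yaw": 0, "hand": 255},
    {"tx": 0, "ty": 0.027, "tz": 0.012, "yaw": 0, "hand": 255},
    {"tx": 0, "ty": 0.027, "tz": 0.012, "yaw": 0, "hand": 255},
    {"tx": 0, "ty": 0.027, "tz": 0.012, "yaw": 0, "hand": 255},
    {"tx": 0, "ty": 0.027, "tz": 0.012, "yaw": 0, "hand": 255},
    {"tx": 0, "ty": 0.027, "tz": 0, "yaw": 0, "hand": 255},
    {"tx": 0, "ty": 0.027, "tz": 0, "yaw": 0, "hand": 255},
    {"tx": 0, "ty": 0.027, "tz": 0, "yaw": 0, "hand": 255},
    {"tx": 0, "ty": 0.027, "tz": 0, "yaw": 0, "hand": 255},
    {"tx": 0, "ty": 0.027, "tz": 0, "yaw": 0, "hand": 255},
    {"tx": 0, "ty": 0.027, "tz": 0, "yaw": 0, "hand": 255},
    {"tx": 0, "ty": 0.02, "tz": 0, "yaw": 0, "hand": 255},
    {"tx": 0, "ty": 0, "tz": 0, "yaw": 0, "hand": 255},
    {"tx": 0, "ty": 0, "tz": 0, "yaw": 0, "hand": 255},
    {"tx": 0, "ty": 0, "tz": 0, "yaw": 0, "hand": 255}
  ],
  "force": 25
}}

```text
time: 16.6
eef_pos: [0.4907, -0.0919, 0.2847]
tcp_rot: [0.001, -0.707, 0.0, 0.708]
force: [-0.6, 0.2, -3.2]
grip_width: 0.0236
```

```bash
python3 f.py s3.png 220 80 210 140; python3 -c "
from h import *
print(rot(arm.observe()['tcp_rot']))"
```

```text
16.6 [ 0.4907 -0.0919  0.2847] [-0.6129  0.2402 -3.1666] [0.0277 0.2164 0.0558] 0.023642936815151422
panel_grip [{'position': [306.2, 154.3], 'conf': 0.65}] [{'position': [273.4, 188.1], 'conf': 0.78}]
(array([ 0.4957, -0.0938,  0.2254]), [0.006824521960219829, 0.006824521960219901])
panel_foot [{'position': [284.5, 183.3], 'conf': 0.7}] [{'position': [282.1, 211.3], 'conf': 0.51}]
(array([ 0.5443, -0.0824,  0.1271]), [0.00669366945826545, 0.006693669458265801])
panel_tongue [{'position': [291.3, 156.1], 'conf': 0.83}] [{'position': [280.8, 190.5], 'conf': 0.6}]
(array([ 0.5313, -0.0927,  0.213 ]), [0.0022339721437921994, 0.0022339721437922714])
[[ 2.09540933e-05 -2.63356096e-04 -9.99999965e-01]
 [ 1.21531436e-05 -9.99999965e-01  2.63356350e-04]
 [-1.00000000e+00 -1.21586616e-05 -2.09508919e-05]]
```

View pics/s3.png

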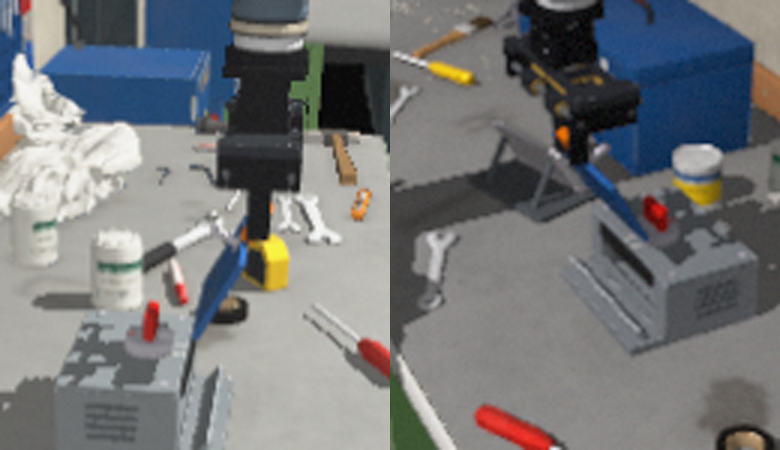

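Request:
{"api": "carry_out", "payload": {
  "deltas": [
    {"tx": 0.02, "ty": 0, "tz": -0.004, "yaw": 0, "hand": 255},
    {"tx": 0.02, "ty": 0, "tz": 0, "yaw": 0, "hand": 255},
    {"tx": 0.02, "ty": 0, "tz": 0, "yaw": 0, "hand": 255},
    {"tx": 0.02, "ty": 0, "tz": 0, "yaw": 0, "hand": 255},
    {"tx": 0.015, "ty": 0, "tz": 0, "yaw": 0, "hand": 255},
    {"tx": 0, "ty": 0, "tz": 0, "yaw": 0, "hand": 255},
    {"tx": 0, "ty": 0, "tz": 0, "yaw": 0, "hand": 255}
  ]
}}

```text
time: 17.58
eef_pos: [0.491, -0.0907, 0.1885]
tcp_rot: [0.002, -0.703, -0.001, 0.711]
force: [-5.5, 2.8, -0.1]
grip_width: 0.0237
```

```bash
python3 f.py s4.png 220 110 240 140; python3 b.py w6 seat
```

```text
17.5833 [ 0.491  -0.0907  0.1885] [-5.5155  2.7908 -0.1255] [0.4388 1.3501 0.0276] 0.023694625362181587
panel_grip [{'position': [307.6, 185.4], 'conf': 0.88}] [{'position': [204.9, 198.3], 'conf': 0.75}]
(array([0.3989, 0.0803, 0.1713]), [0.08254478173822655, 0.0825447817382265])
panel_foot [{'position': [280.7, 208.1], 'conf': 0.92}] [{'position': [284.3, 229.4], 'conf': 0.68}]
(array([ 0.554 , -0.0768,  0.0462]), [0.005840070751248188, 0.005840070751248322])
panel_tongue [{'position': [290.2, 184.4], 'conf': 0.73}] [{'position': [278.5, 211.6], 'conf': 0.49}]
(array([ 0.5291, -0.0801,  0.1271]), [0.003959612105525091, 0.003959612105524995])

18.0833 [ 0.4918 -0.0906  0.1894] [-5.0992  1.5484 -0.5007]
```

View pics/s4.png

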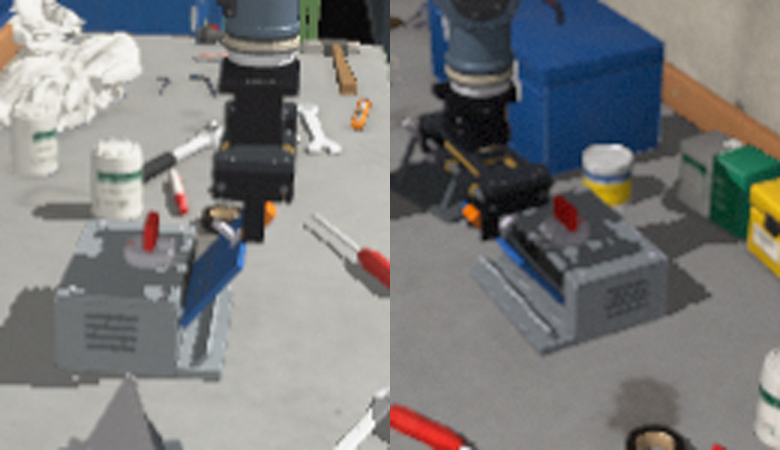

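View pics/w6.png

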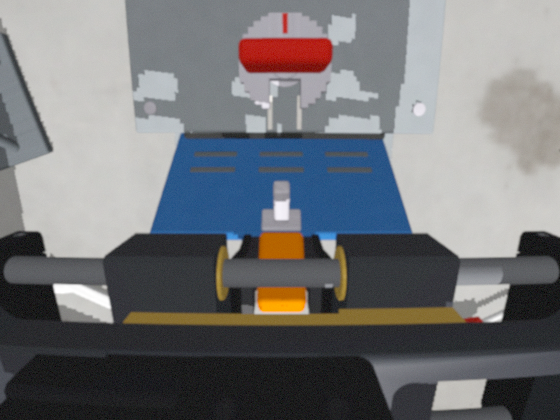

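Request:
{"api": "carry_out", "payload": {
  "deltas": [
    {"tx": 0, "ty": 0, "tz": 0.005, "yaw": 0, "hand": 255},
    {"tx": 0, "ty": 0, "tz": 0.004, "yaw": 0, "hand": 255},
    {"tx": 0, "ty": 0, "tz": 0, "yaw": 0, "hand": 255},
    {"tx": 0, "ty": 0, "tz": 0, "yaw": 0, "hand": 255}
  ]
}}

```text
time: 18.42
eef_pos: [0.4865, -0.0926, 0.1905]
tcp_rot: [-0.0, 0.708, -0.001, -0.707]
force: [0.0, 0.3, -3.0]
grip_width: 0.0235
```

```bash
python3 f.py s5.png 220 110 240 140; python3 b.py w7 panel_foot
```

```text
18.4167 [ 0.4865 -0.0926  0.1905] [ 0.0431  0.2785 -2.9693] [ 0.023   0.1183 -0.0006] 0.02346165773942664
panel_grip [{'position': [307.9, 180.6], 'conf': 0.74}] [{'position': [279.4, 212.4], 'conf': 0.5}]
(array([ 0.4958, -0.1145,  0.1388]), [0.016853831889129308, 0.016853831889129405])
panel_foot [{'position': [279.9, 207.8], 'conf': 0.68}] [{'position': [283.7, 231.7], 'conf': 0.61}]
(array([ 0.5531, -0.0819,  0.0424]), [0.010184810850819313, 0.010184810850819433])
panel_tongue [{'position': [294.0, 181.5], 'conf': 0.85}] [{'position': [279.7, 214.2], 'conf': 0.53}]
(array([ 0.521 , -0.1019,  0.1292]), [0.0019103591976352386, 0.0019103591976354648])

panel_foot [280.6, 131.5] 0.89
18.9167 [ 0.4862 -0.0923  0.1902] [-0.5596  0.4497 -2.5915]
```

View pics/s5.png

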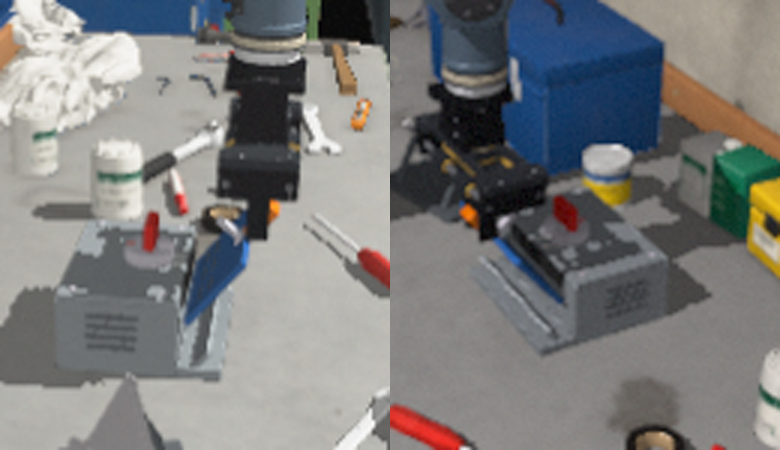

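View pics/w7.png

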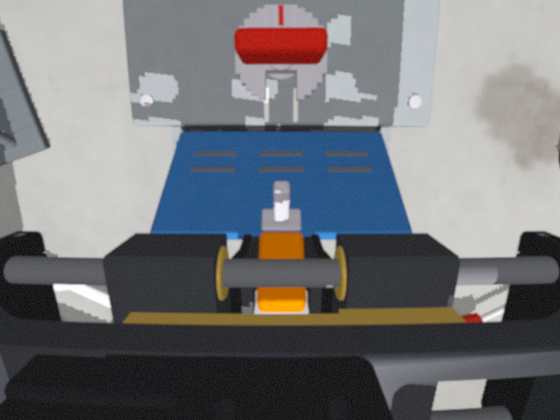

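```bash
cat > g.py <<'E'
from h import *; import pickle,sys
from scipy.optimize import least_squares
np.set_printoptions(precision=4,suppress=True)
def fit(f,obs,yaw=True):
    p=pickle.load(open(f,'rb')); 
    def model(v):
        Rm=R.from_euler('z',v[3]).as_matrix()@R.from_euler('y',-v[4]).as_matrix()
        return {k:v[:3]+Rm@np.array(o) for k,o in dict(bl=[.004,.075,-.113],br=[.004,-.075,-.113],tl=[.004,.075,-.023],tr=[.004,-.075,-.023],tip=[.034,0,-.028],foot=[0,0,-.113],tongue=[.028,0,-.032]).items()}
    g=lambda v:np.concatenate([proj(p,model(v)[k])[0]-np.array(x) for k,x in obs.items()])
    s=least_squares(g,[.49,-.0925,.14,0,.5],loss='soft_l1',f_scale=2)
    M=model(s.x);print('grip',s.x,'res',np.round(s.fun,1));print('foot',M['foot'],'tongue',M['tongue']);return p
if __name__=='__main__':
    p=fit('w7.pkl',dict(bl=(181,131),br=(382,131),tl=(152,236),tr=(410,236),tip=(281.5,181)))
    print('wing',onz(p,(281,34),.137),'screws',onz(p,(146,100),.085),onz(p,(415,101),.085))
E
python3 g.py
```

```text
grip [ 0.4781 -0.0923  0.1321 -0.003   0.6877] res [ 0.4  0.1 -0.9  0.3 -0.7 -1.8  1.2 -1.6 -0.1 14. ]
foot [ 0.5499 -0.0925  0.0448] tongue [ 0.5201 -0.0924  0.1252]
wing [ 0.5949 -0.0923  0.137 ] screws [ 0.5727 -0.0085  0.085 ] [ 0.5717 -0.1756  0.085 ]
```

Request:
{"api": "carry_out", "payload": {
  "deltas": [
    {"tx": 0.007, "ty": 0, "tz": 0.002, "yaw": 0, "hand": 255},
    {"tx": 0.007, "ty": 0, "tz": 0, "yaw": 0, "hand": 255},
    {"tx": 0.007, "ty": 0, "tz": 0, "yaw": 0, "hand": 255},
    {"tx": 0, "ty": 0, "tz": 0, "yaw": 0, "hand": 255},
    {"tx": 0, "ty": 0, "tz": 0, "yaw": 0, "hand": 255}
  ]
}}

```text
time: 19.33
eef_pos: [0.4836, -0.0922, 0.1683]
tcp_rot: [0.001, -0.706, 0.0, 0.708]
force: [-0.2, 0.6, -3.1]
grip_width: 0.0238
```

Still free (only weight). Continue in small steps with a lighter grip.

Request:
{"api": "carry_out", "payload": {
  "deltas": [
    {"tx": 0.004, "ty": 0, "tz": 0, "yaw": 0, "hand": 255},
    {"tx": 0.003, "ty": 0, "tz": 0, "yaw": 0, "hand": 255},
    {"tx": 0, "ty": 0, "tz": 0, "yaw": 0, "hand": 255},
    {"tx": 0, "ty": 0, "tz": 0, "yaw": 0, "hand": 255}
  ]
}}

```text
time: 19.67
eef_pos: [0.484, -0.0923, 0.1621]
tcp_rot: [0.0, -0.707, 0.0, 0.707]
force: [0.1, 0.5, -2.1]
grip_width: 0.0235
```

Request:
{"api": "carry_out", "payload": {
  "deltas": [
    {"tx": 0.002, "ty": 0, "tz": 0, "yaw": 0, "hand": 255},
    {"tx": 0.001, "ty": 0, "tz": 0, "yaw": 0, "hand": 255},
    {"tx": 0, "ty": 0, "tz": 0, "yaw": 0, "hand": 255},
    {"tx": 0, "ty": 0, "tz": 0, "yaw": 0, "hand": 255}
  ]
}}

```text
time: 20.0
eef_pos: [0.4841, -0.0923, 0.1592]
tcp_rot: [0.0, -0.707, 0.0, 0.707]
force: [-0.4, 0.6, -2.4]
grip_width: 0.0237
```

```bash
python3 b.py w8 panel_foot,panel_tongue;python3 f.py s6.png 220 110 240 140; 
```

```text
panel_foot [281.6, 131.7] 0.59
panel_tongue [280.8, 193.6] 0.65
20.15 [ 0.4841 -0.0924  0.1593] [ 0.1931  0.3603 -2.1629]
20.15 [ 0.4841 -0.0924  0.1593] [ 0.1931  0.3603 -2.1629] [ 0.0171  0.1638 -0.0071] 0.023722258755309256
panel_grip [{'position': [307.6, 192.7], 'conf': 0.86}] [{'position': [269.4, 221.0], 'conf': 0.74}]
(array([ 0.4825, -0.089 ,  0.103 ]), [0.0037004204193836197, 0.0037004204193836054])
panel_foot [{'position': [281.4, 216.1], 'conf': 0.95}] [{'position': [286.0, 236.2], 'conf': 0.51}]
(array([ 0.5546, -0.0817,  0.0177]), [0.002324931581981553, 0.0023249315819814727])
panel_tongue [{'position': [294.3, 191.0], 'conf': 0.9}] [{'position': [280.2, 221.7], 'conf': 0.63}]
(array([ 0.5205, -0.1021,  0.0985]), [4.2230660050850104e-05, 4.2230660050669476e-05])
```

View pics/s6.png

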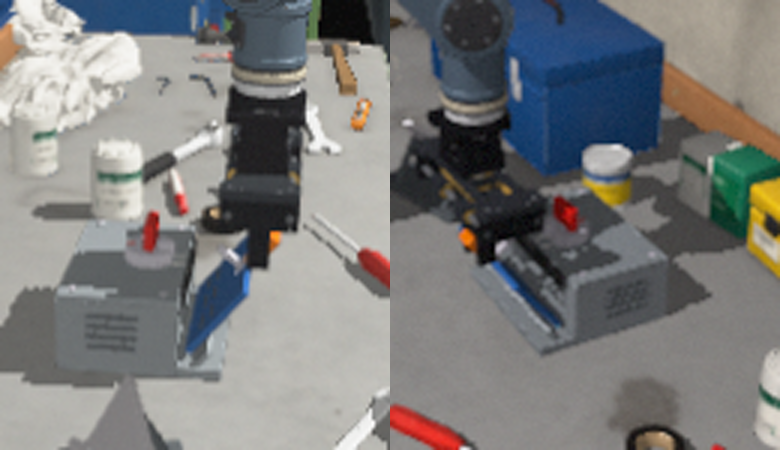

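View pics/w8.png

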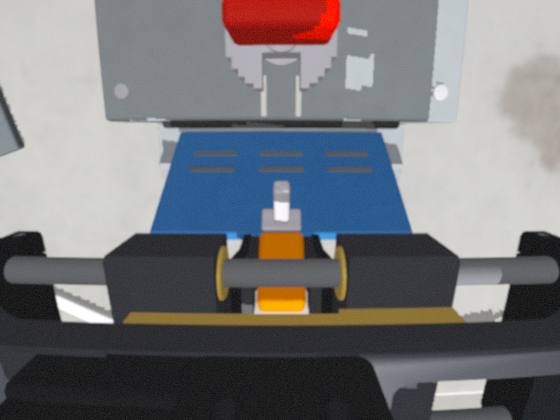

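Request:
{"api": "carry_out", "payload": {
  "deltas": [
    {"tx": 0.002, "ty": 0, "tz": 0, "yaw": 0, "hand": 255},
    {"tx": 0.001, "ty": 0, "tz": 0, "yaw": 0, "hand": 255},
    {"tx": 0, "ty": 0, "tz": 0, "yaw": 0, "hand": 255},
    {"tx": 0, "ty": 0, "tz": 0, "yaw": 0, "hand": 255}
  ]
}}

```text
time: 20.88
eef_pos: [0.4841, -0.0923, 0.1561]
tcp_rot: [0.0, -0.707, 0.0, 0.707]
force: [-0.6, 0.2, -2.9]
grip_width: 0.0237
```

Request:
{"api": "carry_out", "payload": {
  "deltas": [
    {"tx": 0.002, "ty": 0, "tz": 0, "yaw": 0, "hand": 255},
    {"tx": 0.001, "ty": 0, "tz": 0, "yaw": 0, "hand": 255},
    {"tx": 0, "ty": 0, "tz": 0, "yaw": 0, "hand": 255},
    {"tx": 0, "ty": 0, "tz": 0, "yaw": 0, "hand": 255}
  ]
}}

```text
time: 21.22
eef_pos: [0.4825, -0.0921, 0.1541]
tcp_rot: [0.0, -0.706, 0.0, 0.708]
force: [-5.9, 0.1, 9.8]
grip_width: 0.0238
```

Request:
{"api": "carry_out", "payload": {
  "deltas": [
    {"tx": -0.0025, "ty": 0, "tz": 0, "yaw": 0, "hand": 255},
    {"tx": 0, "ty": 0, "tz": 0, "yaw": 0, "hand": 255},
    {"tx": 0, "ty": 0, "tz": 0, "yaw": 0, "hand": 255},
    {"tx": -0.0022, "ty": 0, "tz": -0.0025, "yaw": 0, "hand": 255},
    {"tx": -0.0022, "ty": 0, "tz": -0.0025, "yaw": 0, "hand": 255},
    {"tx": -0.003, "ty": 0, "tz": -0.005, "yaw": 0, "hand": 255},
    {"tx": -0.003, "ty": 0, "tz": -0.005, "yaw": 0, "hand": 255},
    {"tx": 0, "ty": 0, "tz": 0, "yaw": 0, "hand": 255},
    {"tx": 0, "ty": 0, "tz": 0, "yaw": 0, "hand": 255}
  ],
  "force": 8
}}

```text
time: 21.97
eef_pos: [0.4999, -0.0925, 0.1664]
tcp_rot: [-0.0, 0.708, -0.001, -0.707]
force: [-1.3, -0.2, -3.4]
grip_width: 0.024
```

```bash
python3 b.py w9 panel_foot,panel_tongue;python3 f.py s7.png 220 110 240 140; 
```

```text
panel_tongue [281.1, 193.8] 0.85
22.1167 [ 0.4989 -0.0922  0.166 ] [ 0.0528  0.164  -2.3007]
22.1167 [ 0.4989 -0.0922  0.166 ] [ 0.0528  0.164  -2.3007] [0.0673 0.1717 0.0297] 0.023921566291912937
panel_grip [{'position': [303.0, 187.7], 'conf': 0.7}] [{'position': [202.9, 197.3], 'conf': 0.7}]
(array([0.4034, 0.0984, 0.1694]), [0.08947405179955865, 0.08947405179955865])
panel_foot [{'position': [284.3, 217.4], 'conf': 0.85}] [{'position': [285.9, 236.3], 'conf': 0.53}]
(array([ 0.5496, -0.0818,  0.016 ]), [0.002403639642407624, 0.0024036396424077567])
panel_tongue [{'position': [289.8, 192.6], 'conf': 0.88}] [{'position': [281.6, 220.0], 'conf': 0.42}]
(array([ 0.5325, -0.091 ,  0.0965]), [0.0012255255313711356, 0.001225525531371151])
```

View pics/s7.png

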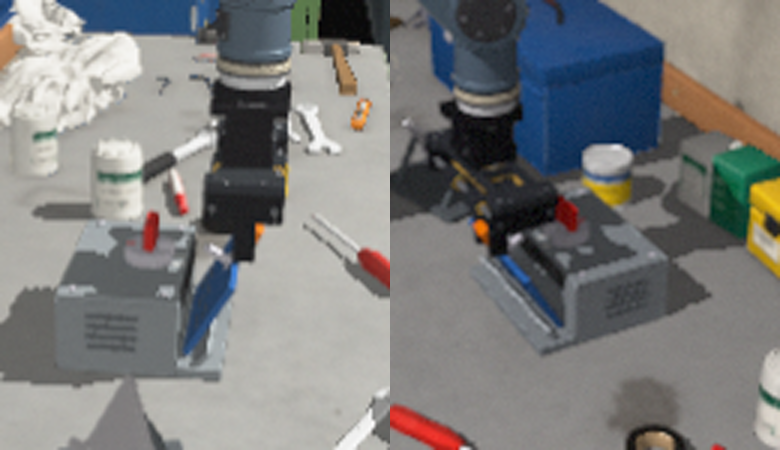

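View pics/w9.png

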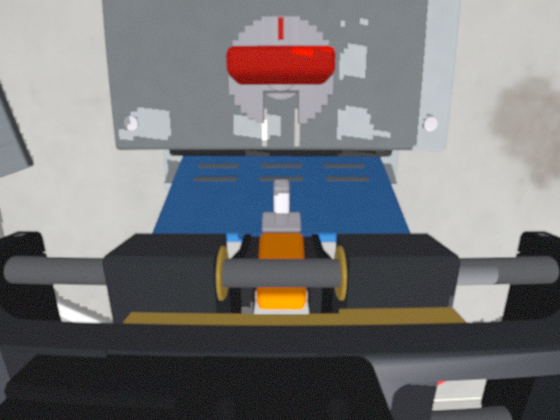

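Request:
{"api": "carry_out", "payload": {
  "deltas": [
    {"tx": -0.0018, "ty": 0, "tz": -0.005, "yaw": 0, "hand": 255},
    {"tx": -0.0018, "ty": 0, "tz": -0.005, "yaw": 0, "hand": 255},
    {"tx": -0.0017, "ty": 0, "tz": -0.0054, "yaw": 0, "hand": 255},
    {"tx": -0.0017, "ty": 0, "tz": -0.0054, "yaw": 0, "hand": 255},
    {"tx": 0, "ty": 0, "tz": 0, "yaw": 0, "hand": 255},
    {"tx": 0, "ty": 0, "tz": 0, "yaw": 0, "hand": 255}
  ]
}}

```text
time: 23.02
eef_pos: [0.5207, -0.0925, 0.1733]
tcp_rot: [-0.0, 0.708, -0.0, -0.707]
force: [0.5, -0.1, -1.2]
grip_width: 0.0242
```

```bash
python3 b.py w10 panel_tongue;python3 f.py s8.png 220 110 240 140; 
```

```text
panel_tongue [277.7, 191.4] 0.73
23.1167 [ 0.5199 -0.0923  0.1731] [ 0.1795 -0.4614 -1.5008]
23.1167 [ 0.5199 -0.0923  0.1731] [ 0.1795 -0.4614 -1.5008] [0.0238 0.1044 0.0109] 0.023717953562098663
panel_grip [{'position': [296.6, 186.7], 'conf': 0.47}] [{'position': [278.1, 214.7], 'conf': 0.85}]
(array([ 0.516 , -0.0905,  0.1197]), [0.0027799401038116614, 0.002779940103811769])
panel_foot [{'position': [280.7, 214.9], 'conf': 0.79}] [{'position': [226.4, 231.2], 'conf': 0.41}]
(array([0.4611, 0.0355, 0.0503]), [0.09345987624084279, 0.09345987624084257])
panel_tongue [{'position': [283.4, 189.8], 'conf': 0.58}] [{'position': [285.9, 217.2], 'conf': 0.72}]
(array([ 0.5509, -0.0909,  0.1037]), [0.003005206815704045, 0.0030052068157040393])
```

View pics/s8.png

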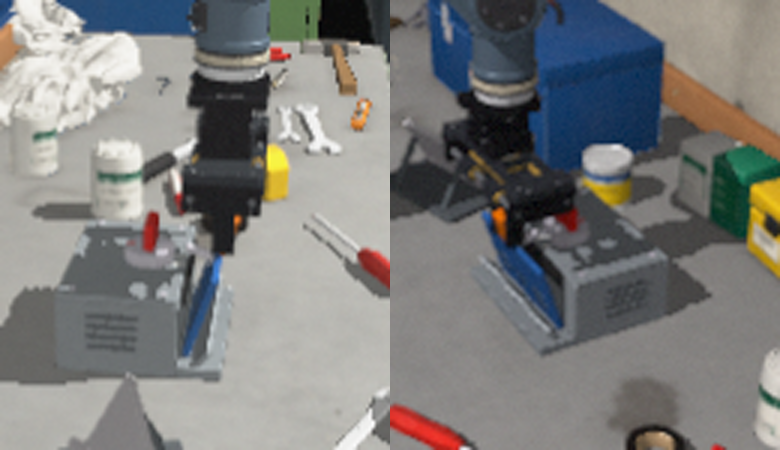

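View pics/w10.png

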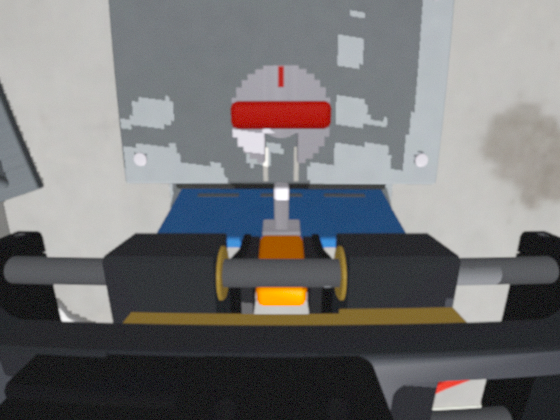

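Request:
{"api": "carry_out", "payload": {
  "deltas": [
    {"tx": -0.0013, "ty": 0, "tz": -0.0056, "yaw": 0, "hand": 255},
    {"tx": -0.0013, "ty": 0, "tz": -0.0056, "yaw": 0, "hand": 255},
    {"tx": -0.0006, "ty": 0, "tz": -0.0056, "yaw": 0, "hand": 255},
    {"tx": -0.0006, "ty": 0, "tz": -0.0056, "yaw": 0, "hand": 255},
    {"tx": 0, "ty": 0, "tz": 0, "yaw": 0, "hand": 255},
    {"tx": 0, "ty": 0, "tz": 0, "yaw": 0, "hand": 255}
  ]
}}

```text
time: 24.02
eef_pos: [0.5432, -0.0926, 0.177]
tcp_rot: [-0.0, 0.708, -0.0, -0.707]
force: [0.6, 1.3, -2.0]
grip_width: 0.0235
```

```bash
python3 b.py w11 panel_tongue,slot_home;python3 f.py s9.png 220 110 240 140; 
```

```text
panel_tongue [280.8, 198.4] 0.81
slot_home [280.5, 183.2] 0.78
24.1667 [ 0.5426 -0.0925  0.177 ] [ 0.8671  0.9244 -2.0522]
24.1667 [ 0.5426 -0.0925  0.177 ] [ 0.8671  0.9244 -2.0522] [0.025  0.0203 0.0128] 0.02414428409511564
panel_grip [{'position': [288.0, 188.1], 'conf': 0.55}] [{'position': [285.6, 209.3], 'conf': 0.7}]
(array([ 0.5461, -0.0772,  0.1223]), [0.008550512868666588, 0.008550512868666383])
panel_foot [{'position': [280.2, 217.0], 'conf': 0.52}] [{'position': [200.8, 198.3], 'conf': 0.74}]
(array([0.4349, 0.1924, 0.1235]), [0.10712341043966664, 0.10712341043966651])
panel_tongue [{'position': [276.8, 191.1], 'conf': 0.46}] [{'position': [292.7, 217.7], 'conf': 0.87}]
(array([ 0.5732, -0.0957,  0.0968]), [0.0012007162052855088, 0.0012007162052853865])
```

View pics/s9.png

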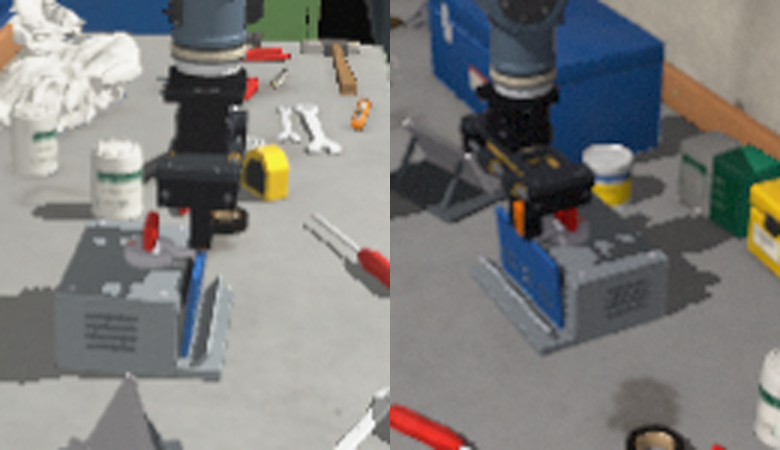

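View pics/w11.png

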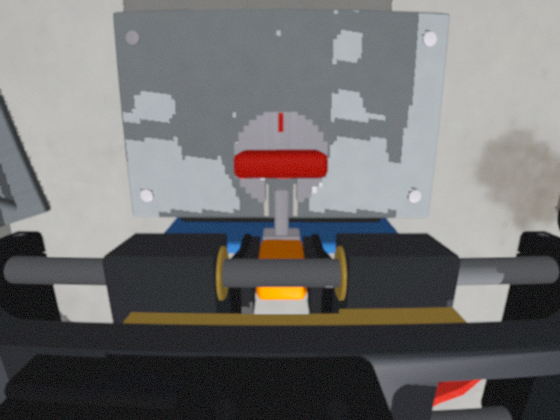

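Request:
{"api": "carry_out", "payload": {
  "deltas": [
    {"tx": 0, "ty": 0, "tz": -0.004, "yaw": 0, "hand": 255},
    {"tx": 0, "ty": 0, "tz": -0.004, "yaw": 0, "hand": 255},
    {"tx": 0.001, "ty": 0, "tz": 0, "yaw": 0, "hand": 255},
    {"tx": 0.001, "ty": 0, "tz": 0, "yaw": 0, "hand": 255},
    {"tx": 0, "ty": 0, "tz": 0, "yaw": 0, "hand": 255},
    {"tx": 0, "ty": 0, "tz": 0, "yaw": 0, "hand": 255}
  ]
}}

```text
time: 25.07
eef_pos: [0.5516, -0.0925, 0.1765]
tcp_rot: [-0.0, 0.708, -0.001, -0.706]
force: [-0.6, 0.7, 8.6]
grip_width: 0.0242
```

Request:
{"api": "carry_out", "payload": {
  "deltas": [
    {"tx": -0.0005, "ty": 0, "tz": -0.002, "yaw": 0, "hand": 255},
    {"tx": 0, "ty": 0, "tz": -0.001, "yaw": 0, "hand": 255},
    {"tx": 0, "ty": 0, "tz": 0, "yaw": 0, "hand": 255},
    {"tx": 0, "ty": 0, "tz": 0, "yaw": 0, "hand": 255}
  ]
}}

```text
time: 25.4
eef_pos: [0.5531, -0.0925, 0.1765]
tcp_rot: [0.0, -0.707, 0.0, 0.707]
force: [-3.3, -1.0, 8.1]
grip_width: 0.024
```

Request:
{"api": "carry_out", "payload": {
  "deltas": [
    {"tx": 0, "ty": 0, "tz": -0.0015, "yaw": 0, "hand": 255},
    {"tx": 0, "ty": 0, "tz": -0.0015, "yaw": 0, "hand": 255},
    {"tx": 0, "ty": 0, "tz": 0, "yaw": 0, "hand": 255},
    {"tx": 0, "ty": 0, "tz": 0, "yaw": 0, "hand": 255}
  ],
  "force": 15
}}

```text
time: 25.73
eef_pos: [0.5551, -0.0925, 0.1764]
tcp_rot: [0.0, -0.706, 0.0, 0.708]
force: [-6.5, -1.6, 9.7]
grip_width: 0.0238
```

```bash
python3 b.py w12 panel_tongue,slot_home,panel_grip;python3 f.py s10.png 220 110 240 140; 
```

```text
panel_tongue [280.0, 202.6] 0.81
slot_home [280.9, 204.3] 0.7
panel_grip [281.9, 265.6] 0.85
25.9333 [ 0.555  -0.0925  0.1764] [-5.808  -0.9854 10.8273]
25.9333 [ 0.555  -0.0925  0.1764] [-5.808  -0.9854 10.8273] [-0.143   1.1487  0.0166] 0.024039271995367366
panel_grip [{'position': [283.1, 184.8], 'conf': 0.71}] [{'position': [289.6, 209.8], 'conf': 0.86}]
(array([ 0.5589, -0.0892,  0.1251]), [0.004879101277513168, 0.004879101277513161])
panel_foot [{'position': [281.2, 217.2], 'conf': 0.77}] [{'position': [287.1, 240.5], 'conf': 0.81}]
(array([ 0.5547, -0.0931,  0.007 ]), [0.003953432474223823, 0.003953432474223633])
panel_tongue [{'position': [276.3, 193.0], 'conf': 0.71}] [{'position': [293.2, 219.2], 'conf': 0.64}]
(array([ 0.5749, -0.096 ,  0.0902]), [0.0010031757857296541, 0.001003175785729534])
```

View pics/s10.png

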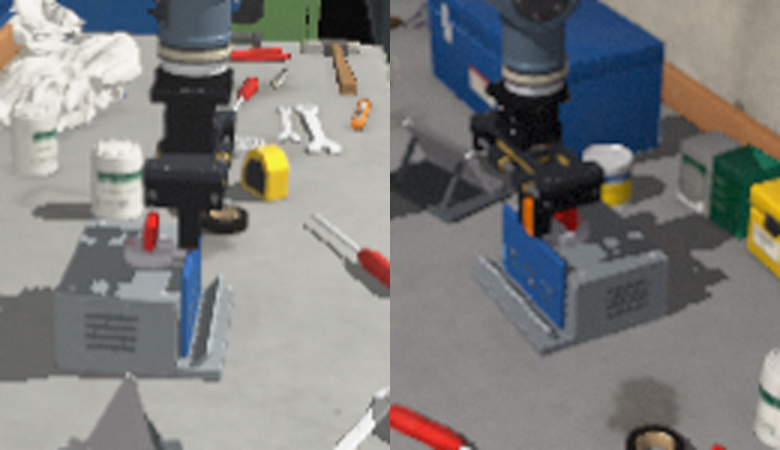

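View pics/w12.png

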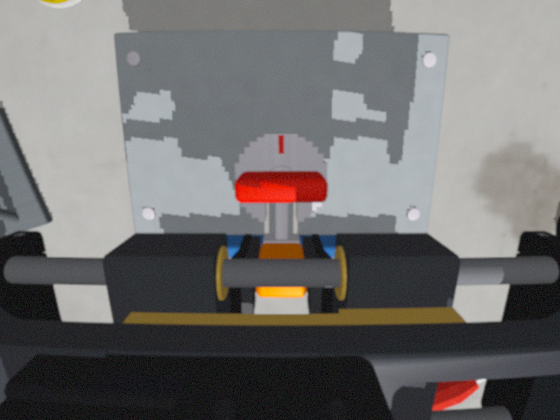

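Request:
{"api": "carry_out", "payload": {
  "deltas": [
    {"tx": 0, "ty": 0, "tz": -0.002, "yaw": 0, "hand": 255},
    {"tx": 0, "ty": 0, "tz": -0.001, "yaw": 0, "hand": 255},
    {"tx": 0, "ty": 0, "tz": 0, "yaw": 0, "hand": 255},
    {"tx": 0, "ty": 0, "tz": 0, "yaw": 0, "hand": 255}
  ],
  "force": 20
}}

```text
time: 26.67
eef_pos: [0.556, -0.0925, 0.1764]
tcp_rot: [-0.0, -0.704, -0.0, 0.71]
force: [-9.9, -2.2, 13.5]
grip_width: 0.024
```

Request:
{"api": "carry_out", "payload": {
  "deltas": [
    {"tx": 0, "ty": 0, "tz": -0.002, "yaw": 0, "hand": 255},
    {"tx": 0, "ty": 0, "tz": -0.002, "yaw": 0, "hand": 255},
    {"tx": 0, "ty": 0, "tz": 0, "yaw": 0, "hand": 255},
    {"tx": 0, "ty": 0, "tz": 0, "yaw": 0, "hand": 255}
  ],
  "force": 25
}}

```text
time: 27.0
eef_pos: [0.5568, -0.0924, 0.1763]
tcp_rot: [-0.0, -0.701, -0.001, 0.713]
force: [-16.2, -4.5, 18.7]
grip_width: 0.0234
```

```bash
python3 f.py s11.png 230 150 240 170; python3 b.py w13 panel_tongue,slot_home; python3 -c "
from h import *
p=arm.snapshot('side')['image'];cv2.imwrite('pics/sd.png',cv2.resize(p[170:245,230:330],None,fx=7.5,fy=7.5,interpolation=cv2.INTER_CUBIC))
print(rot(arm.observe()['tcp_rot']))"
```

```text
27.0 [ 0.5568 -0.0924  0.1763] [-16.1998  -4.4839  18.6688] [-0.7616  3.0342 -0.1092] 0.023427298117759482
panel_grip [{'position': [283.7, 187.7], 'conf': 0.63}] []
panel_foot [{'position': [281.7, 220.2], 'conf': 0.52}] [{'position': [286.1, 238.1], 'conf': 0.83}]
(array([ 0.5548, -0.0782,  0.0061]), [0.00031472890165808203, 0.00031472890165803725])
panel_tongue [{'position': [271.5, 191.0], 'conf': 0.72}] [{'position': [295.6, 218.7], 'conf': 0.95}]
(array([ 0.5868, -0.0983,  0.0928]), [0.004993381440126799, 0.004993381440126571])

panel_tongue [282.4, 201.9] 0.57
slot_home [281.4, 203.8] 0.63
27.55 [ 0.5568 -0.0924  0.1764] [-17.2627  -3.9568  19.1772]
[[-1.67970547e-02  1.10390945e-03 -9.99858310e-01]
 [ 6.27886110e-04 -9.99999182e-01 -1.11461312e-03]
 [-9.99858722e-01 -6.46519362e-04  1.67963479e-02]]
```

View pics/sd.png

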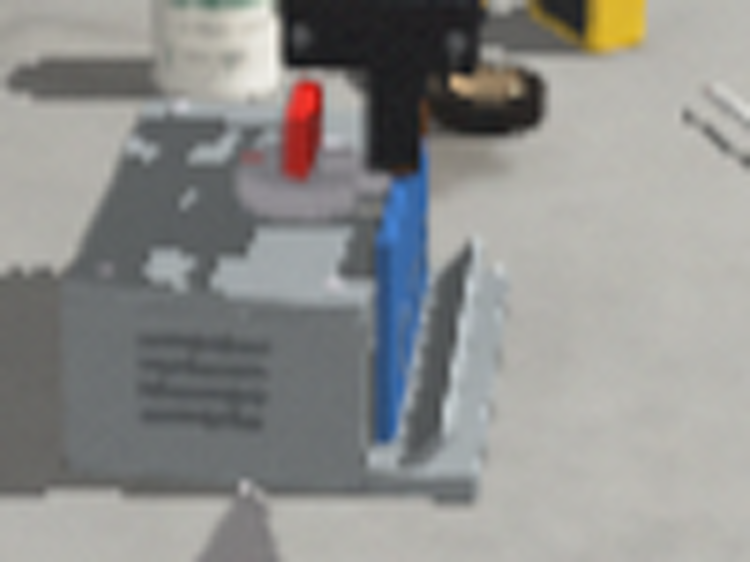

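View pics/w13.png

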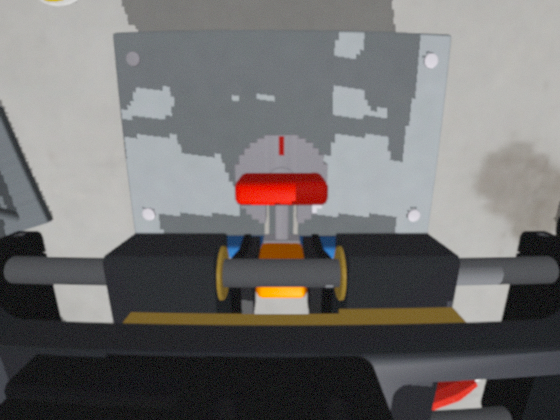

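Request:
{"api": "carry_out", "payload": {
  "deltas": [
    {"tx": -0.002, "ty": 0, "tz": 0, "yaw": 0, "hand": 255},
    {"tx": 0, "ty": 0, "tz": -0.002, "yaw": 0, "hand": 255},
    {"tx": 0, "ty": 0, "tz": 0, "yaw": 0, "hand": 255},
    {"tx": 0, "ty": 0, "tz": 0, "yaw": 0, "hand": 255},
    {"tx": 0, "ty": 0, "tz": 0, "yaw": 0, "hand": 255}
  ]
}}

```text
time: 28.02
eef_pos: [0.5581, -0.0922, 0.1765]
tcp_rot: [0.0, -0.7, -0.001, 0.714]
force: [-14.7, -4.2, 8.9]
grip_width: 0.0238
```

```bash
cat > k.py <<'E'
from h import *
np.set_printoptions(precision=4,suppress=True)
s=arm.observe();print(s['time'],s['eef_pos'],s['force'],s['ft_torque'])
p=shot('side');q=shot('scene')
# predicted home corners for housing origin
H=np.array([.6075,-.0925,0])
def pts(foot,phi=0):
    Rm=R.from_euler('y',-phi).as_matrix()
    return [foot+Rm@np.array(o) for o in ([-.004,.075,0],[.004,.075,0],[-.004,.075,.09],[.004,.075,.09],[-.004,-.075,0],[-.004,-.075,.09])]
seat=H+[-.054,0,.012]
hous=[H+np.array(o) for o in([-.05,.095,.085],[-.05,.095,.012],[.07,.095,.085],[-.05,-.095,.085],[.07,-.095,.085])]
for n,im in(('sd',p),('sc',q)):
    S=6; c=(230,170) if n=='sd' else (265,190)
    A=cv2.resize(im['image'][c[1]:c[1]+90,c[0]:c[0]+100],None,fx=S,fy=S,interpolation=cv2.INTER_CUBIC)
    for P,col in((proj(im,pts(seat)),(0,255,255)),(proj(im,hous),(0,255,0))):
        for x in P: 
            u=((x-np.array(c)+.5)*S-.5).astype(int);cv2.circle(A,tuple(int(t) for t in u),3,col,-1)
    cv2.imwrite('pics/%sk.png'%n,A)
for l in('panel_foot','panel_tongue','panel_grip'):
    a,b=arm.spot_point(p,l)[:1],arm.spot_point(q,l)[:1]
    if a and b: print(l,*tri([(p,a[0]['position']),(q,b[0]['position'])]))
E
python3 k.py
```

```text
28.0167 [ 0.5581 -0.0922  0.1765] [-14.6917  -4.2145   8.9179] [-0.8446  2.8923 -0.0924]
panel_tongue [ 0.5846 -0.1078  0.0871] [0.005517461706922724, 0.005517461706922661]
panel_grip [ 0.5567 -0.0786  0.114 ] [0.002246714591447154, 0.0022467145914471464]
```

View pics/sdk.png

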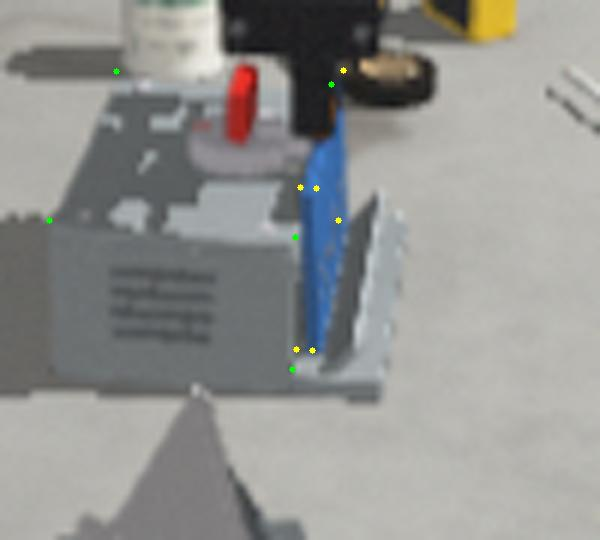

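View pics/sck.png

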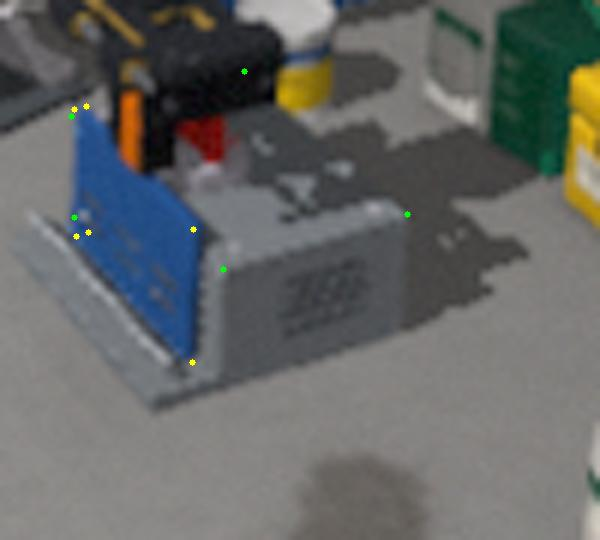

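Request:
{"api": "carry_out", "payload": {
  "deltas": [
    {"tx": 0, "ty": 0, "tz": 0, "yaw": 0, "hand": 255},
    {"tx": 0, "ty": 0, "tz": 0, "yaw": 0, "hand": 255},
    {"tx": 0, "ty": 0, "tz": 0, "yaw": 0, "hand": 255},
    {"tx": 0, "ty": 0, "tz": 0, "yaw": 0, "hand": 255},
    {"tx": 0, "ty": 0, "tz": 0, "yaw": 0, "hand": 255},
    {"tx": 0, "ty": 0, "tz": 0, "yaw": 0, "hand": 255},
    {"tx": 0, "ty": 0, "tz": 0, "yaw": 0, "hand": 255},
    {"tx": 0, "ty": 0, "tz": 0, "yaw": 0, "hand": 255}
  ]
}}

```text
time: 29.08
eef_pos: [0.5581, -0.0921, 0.1765]
tcp_rot: [0.0, -0.7, -0.001, 0.714]
force: [-15.1, -4.8, 9.2]
grip_width: 0.024
```

```bash
python3 k.py; python3 b.py w14 panel_tongue,slot_home
```

```text
29.0833 [ 0.5581 -0.0921  0.1765] [-15.062   -4.7571   9.1835] [-0.9192  2.8317 -0.0474]
panel_foot [ 0.5454 -0.0981  0.0123] [0.0033812033594250545, 0.0033812033594251235]
panel_tongue [ 0.5792 -0.1002  0.0974] [0.0017462178488351497, 0.0017462178488349051]
panel_grip [ 0.5691 -0.0839  0.1153] [0.0040480531947643655, 0.004048053194764243]

panel_tongue [281.5, 206.5] 0.97
slot_home [284.5, 208.8] 0.92
29.6333 [ 0.5581 -0.0922  0.1765] [-14.1558  -5.0368   8.35  ]
```

View pics/w14.png

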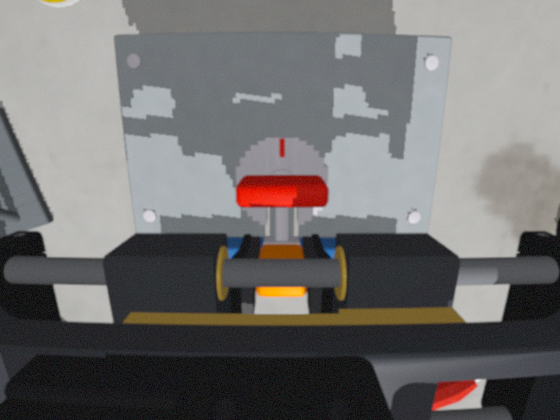

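View pics/sdk.png

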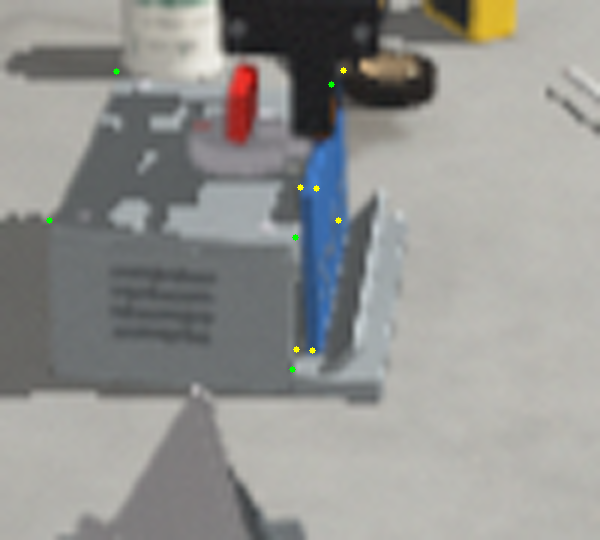

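```bash
python3 -c "
from workcell import arm
print(arm.sign_off()); s=arm.observe(); print(s['time'],s['eef_pos'],s['force'],s['grip_width'])"
```

```text
the job is handed in; nothing more can be done
None
the job is handed in; nothing more can be done
```

I turned the fastener, stood the panel in the channel with its tongue in the slot, and handed the job in with the panel still held pressed against the frame. The hand-in was at about 29.6 s of the 54 s allowed, and no verdict was reported.

**What I did**
- **Fastener:** I gripped the red wing at about 0.82 rad and turned it back by that amount. The wrist picture then showed the slot facing straight out of the front.
- **Panel:** I took it by the orange stem and carried it over. On the first descent its foot caught on the housing face or seal (about 5.5 N) and the panel slipped to a steeper lean. I backed off, lowered it into the channel, loosened the grip to 8 N and swung it upright about its foot. Then I pressed it home.

**Last checks**
- **Push and grip:** The push was steady at about 15 N towards the housing and 9 N down. The fingers held the 24 mm stem at a grip setting of 25 N. Further push commands moved the tool only about 1 mm each, as expected once the plate is against the frame.
- **Alignment:** The last wrist picture shows the wing parallel to the front and the tongue in the slot.

**What disagreed or is not confirmed**
- **Foot position:** The networks put the foot about 8 mm out from the frame (noisy). The side picture suggests 3 to 4 mm, with the top leaning in by about 0.05 rad. The channel leaves at most about 7 mm, inside the 10 mm limit.
- **Side force:** About 5 N remained sideways.
- **Seal:** It is hidden behind the panel, so I judged its travel only from the force and position.
- **Other loose things:** I did not re-measure them at the end. They looked undisturbed where the pictures showed them.

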